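Lock out the ball polisher's isolator

ROBOT

A 6-joint arm with a two-finger parallel gripper is mounted at the origin on the work surface. World frame = base frame: x ahead of the robot, y to its left, z up, the work surface at z = 0. Lengths are in m, angles in degrees, forces in N, time in s.
With the tool pointing down it reaches from about 0.4 to 0.825 m from the base axis. Payload 7 kg.
Tool frame: the origin (TCP) lies between the finger pads; the fingertips stand 11 mm ahead of it and the grasp point (between the pads) lies 8 mm behind it (r.tcp_to_tips is the distance from the TCP to the fingertips, in m); x points along the fingers, y is the direction in which the jaws open and shut, and the axes are right-handed (so a half turn about x gives the same grasp; the last joint's range is limited). The gripper opens to 88 mm and grips with 3 to 60 N. Pads are 19 mm wide; open, the fingers measure 130 mm over their backs; the gripper's body (78 mm by 193 mm) begins 47 mm behind the grasp point.
Start: joints at [-47.779, 20.546, 0.682, 0, -70.136, -16.507], TCP at [0.293, -0.608, 0.238] pointing down, gripper open.
Joint ranges: [-176.03, 176.03], [-82.01, 121.73], [-58.28, 71.71], [-173.87, 95.51], [-174.79, -0.11], [-173.66, 173.66]. Speed limits (degrees/s): [136.94, 136.94, 172.46, 180, 180, 180].

INTERFACE

Orientations are given as [roll, pitch, yaw] about the fixed x, y, z axes, in that order (R = Rz(yaw) Ry(pitch) Rx(roll)).
In Python, from plant import r gives the robot as it stands.
- The arm moves only by the tool arm_command, never from a script. Its argument "plan" is a list of rows, each an object of numbers: "dx", "dy", "dz": the shift along the tool's x, y, z each as a share of 0.02 m, from -1 to 1; "wx", "wy", "wz": the turn, a rotation vector about the tool's x, y, z each as a share of 0.08 rad, from -1 to 1. In form: [{"dx": .., "dy": .., "dz": .., "wx": .., "wy": .., "wz": ..}, ...]. A call has 1 to 20 rows; each row shifts and turns the pose as measured when the row begins, along the tool's axes as they then stand; what a row does not reach is not made up. A row lasts 1/12 s, in which the tool goes at most 41.7 mm and 7.16 degrees, less where a joint would pass 70% of its speed; a pose out of reach is approached as far as the arm can. A call with a number of a shift or a turn outside -1 to 1 is refused whole. A call with a gripper value outside its range is refused whole. "fingers" is the closure, from -1 (fully open) to 1 (shut), so that 0 is half open, set as the call begins (left out, the last holds). The fingers move at their own pace and stop on an object; "force" is the grip in N (left out, the last holds). Time passes only in rows, so rows that do not move let the fingers close. It gives the time, the measured TCP pose, the force and the opening at its end, in the units of the state.
- r.get_state(): the state, without advancing time (a new reading comes with each control period).
- r.capture(name): name is "scene" or "top"; returns (picture, depth): 480x640x3 uint8, red, green, blue; 480x640 float32, m along the optical axis (not along the pixel's ray), 0 where there is no reading.
- r.camera_model(name): a dict with "vertical_fov" (degrees; the focal length in pixels is half the picture's height over the tangent of half this angle, whatever the lens; pixels are square), "cx", "cy" (the principal point, pixels), "dist" ([k1, k2, p1, p2, k3] as OpenCV has them; the pictures are not rectified), "R" (3x3) and "t" (3): a world point X has camera coordinates R X + t. Camera axes: x right, y down, z forward; pixel columns grow to the right and rows downward; lengths in m; the calibration is good to about 2 mm. A picture is of the moment at which its call begins. camera_model takes no time and is no camera call.
- r.close_job(): hands the job in, once; it reports no verdict.
Trained networks look in the newest picture that a camera, given by its name, has taken for a name from the list of things; names that differ only in an ending like _2 or _b are one class to them, and where a whole thing is asked for, a point or a joint stands for the part that bears it (a point fixed in the world has none). Each returns a list of dicts, best first, with "score" (0 to 1); they miss things now and then, are a little off and sometimes report something else, mostly with a low value. They report only what shows in the picture. A call takes as long as a camera call.
- r.cut_out(camera, query): "mask" (480x640 bool, what is visible of it) and "bbox" ([left, top, width, height] in pixels, round what is visible of it).
- r.spot_point(camera, query): "centre" ([column, row] in pixels: a listed point, or the origin of a listed thing).
The state is a dict: "time_s": time; "joints": joint angles; "qd": joint speeds; "joint_torque": joint torques, N m; "tcp_pos": TCP position; "eef_rot": TCP orientation; "contact_force": force on the tool from outside, world axes, zero at the start; "moment": the same for the moment, N m; "gripper_width": finger opening in m.
Only numpy, scipy, OpenCV 4.12 (cv2) and the standard library are available. Lean on these libraries where they do the work, as an engineer would, in place of code of your own. Each camera call takes 0.05 s, during which the arm holds its last target.

TASK

Lock the isolator off before the ball polisher is serviced. First clear the tray with the carrying handle out of the isolator lever's way by stacking it on the other tray, so that its four corner pins drop fully into the sockets. Then swing the lever to off, stop it where the hole in its end lies over the hole in the fixed lug, and flip the hinged tongue over so that its pin drops through both holes and it lies flat; leave the jar and the screwdriver alone.

Things in the scene. Friction and masses are not known exactly. Their poses are not given: they have to be found in the camera images.
- isolator: Grey box 100 x 100 x 60 mm fixed to the bench. Origin: centre of its underside, below the lever's vertical pivot. On its -y side stand a steel lug and a hinge post (38 x 26 mm, 66 mm high, foot plate 60 x 50 mm, centred at own y = -193 mm); two cheeks beside the tongue's root reach 92 mm height. A conduit 18 mm thick on the +y side bends into the bench 95 mm from the pivot.
- isolator_handle (a joint): Lever angle (rad) about the isolator's vertical axis. 0 = on, along the isolator's +x; grows clockwise seen from above; 1.571 = off, along its -y, holes in line. Range -0.15 to 1.85, so it can go past off. Starts at -0.12 to 0.12. Friction of 0.4 N m keeps it where it is left; no spring.
- handle_hole (a point): Centre of the 20 mm hole in the lever's end, on the tab's top face, 76 mm above the bench, 140 mm from the pivot; x points outward along the lever. The lever is a black bar 20 mm wide, 70 to 92 mm above the bench, reaching 112 mm from the pivot; then a flat steel tab 36 mm wide, 6 mm thick (70 to 76 mm above the bench), reaching 160 mm.
- lug_hole (a point): Centre of the 20 mm hole in the fixed steel lug (38 x 40 mm, 6 mm thick), on its top face, 66 mm above the bench, 140 mm from the pivot along the isolator's -y. The lever's hole must lie over it. Axes as the isolator's.
- lock_tongue (a joint): Angle (rad) of the hinged steel tongue. 0 = shut, level, pin down through both holes. Grows as it opens up and away from the pivot, to a stop at 2.1; starts at 1.8 to 2.1, leaning back past upright. Once pushed past upright (below about 1.5) it falls shut by its weight (70 g). If the holes are 6 to 20 mm out of line the pin lands on the lever's tab and it stays ajar.
- tongue_hinge (a point): Middle of the tongue's hinge axis, 83 mm above the bench, 195 mm from the pivot along the isolator's -y. Axes as the isolator's; the hinge axis runs along x.
- tongue_tip (a point): Middle of the tongue's free end, 73 mm from the hinge; own y points from hinge to free end. The tongue is a flat plate 26 mm wide, 6 mm thick. Its pin, 9 mm thick with a round end, reaches 22 mm from the plate's mid-plane along own -z (down when shut), 55 mm from the hinge.
- top_tray: Loose tray with a steel carrying handle, 130 (own x) x 100 mm, 0.4 to 0.6 kg. Stands in the lever's way. Origin: centre, level with the pin tips. Corner pins 9 mm thick, round-ended, 12 mm long, at x +-51, y +-36 mm; walls to z = 50 mm. Handle: round bar 12 mm thick along own x, axis at z = 105 mm over the middle, on posts (8 x 16 mm) at x = +-58 mm. White slugs fixed inside.
- base_tray: Loose tray without handle, same outline, pins and origin, 0.7 to 1.2 kg, black slugs fixed inside. Four corner sockets 14 mm wide, 15 mm deep, open at its top at z = 50 mm, at x = +-51, y = +-36 mm. When the other tray is fully stacked its origin is 38 mm above this one's; either way round fits.
- resin_jar: Bystander: loose closed jar 64 mm across, 85 mm high; origin at the centre of its base.
- screwdriver: Bystander: loose screwdriver lying on the bench along its own x.

How it is judged (in metres and radians):
On the way, in this order (a step that is already met when the one before it is completed fails the run):
1. the tray with the handle is stacked on the other, all pins home (z of top_tray in the frame of base_tray between 0.034 and 0.0415 m and horizontal distance between top_tray and base_tray below 0.006 m and angle between the x axis of top_tray and the x axis of base_tray, either way round below 0.12 rad and angle between each of top_tray, base_tray's own z axis and vertical below 0.05 rad), for 0.2 s.
2. the lever is at off with its hole over the lug's hole, tongue still up (horizontal distance between handle_hole and lug_hole below 0.006 m and velocity of joint isolator_handle between -0.05 and 0.05 rad/s and value of joint lock_tongue above 0.5 rad), for 0.2 s.
3. the tongue is shut with its pin through both holes (value of joint lock_tongue below 0.06 rad and horizontal distance between handle_hole and lug_hole below 0.006 m), for 0.2 s.
At the end, for the whole second after the job is handed in: The handled tray is stacked level on the other (within 6 mm, 0.12 rad, its origin 34 to 41.5 mm above the other's), the lever's hole is within 6 mm of the lug's hole, and the tongue is shut (below 0.06 rad), all at rest (all of step 1 and all of step 3 and linear speed of each of top_tray, base_tray below 0.02 m/s); the robot touches nothing.
It fails at once if a bystander is disturbed (moved more than 30 mm) (distance of any of resin_jar, screwdriver from where it was at the start of the episode above 0.03 m).
It fails at once if a tray is tipped over (angle between any of top_tray, base_tray's own z axis and vertical above 0.6 rad).
It also fails if it takes over 72 s, if anything falls off the work surface, if the arm or the gripper's body presses on something with over 40 N, if the wrist force passes 120 N, or if a joint passes its speed limit or range.

## Working session

There is one attempt and no reset: what is moved stays moved. The work goes in short steps, Python scripts to look and compute and a tool call to move; the robot and the scene stay as the last step left them, time stands still between calls to the robot, and variables do not carry over. Pictures are saved under pics/ and viewed, and the job is handed in when it is done.

Besides the shell and the picture viewer there is one more tool, called after "Emit:" by a JSON object that holds its "name" and its "arguments". arm_command: Moves the arm, as the interface text tells. Shift numbers are shares of 0.02 m and turn numbers shares of 0.08 rad, none past 1 either way. Its arguments: {"type":"object","properties":{"plan":{"type":"array","items":{"type":"object","properties":{"dx":{"type":"number"},"dy":{"type":"number"},"dz":{"type":"number"},"wx":{"type":"number"},"wy":{"type":"number"},"wz":{"type":"number"}}}},"fingers":{"type":"number"},"force":{"type":"number"}},"required":["plan"]}

```bash
ls; mkdir -p pics; python3 - <<'E'
from plant import r
import cv2
print(r.get_state())
for n in("scene","top"):
    p,d=r.capture(n); cv2.imwrite(f"pics/{n}0.png",p[:,:,::-1]); print(r.camera_model(n))
E
```

```text
pics
{'time_s': 0.0, 'joints': array([-4.77809841e+01,  2.05901177e+01,  6.34149028e-01, -1.91514601e-02,
       -7.01369383e+01, -1.65062505e+01]), 'qd': array([-0.04190115,  0.04698569, -0.00960797,  0.02642422,  0.02770869,
       -0.04523179]), 'joint_torque': array([ 1.93058106e-03, -5.82721531e+01,  2.93064827e+01,  6.99710637e+00,
        7.12580950e-03, -1.54967652e-04]), 'tcp_pos': array([ 0.292614  , -0.60775233,  0.23664345]), 'eef_rot': array([ 95.54069888,  89.90536411, 121.2469426 ]), 'contact_force': array([ 0.50813652, -0.25866421,  0.25051463]), 'moment': array([-0.03327493,  0.02483095, -0.0425862 ]), 'gripper_width': 0.08753856562280593}
{'vertical_fov': 42.497661818461694, 'cx': 319.57931683310306, 'cy': 239.19010312991384, 'dist': array([0.02072666, 0.        , 0.        , 0.        , 0.        ]), 'R': array([[-0.35871319,  0.93328995, -0.0171673 ],
       [ 0.54637808,  0.19501974, -0.81451721],
       [-0.75683277, -0.30155791, -0.57988533]]), 't': array([ 0.30132669, -0.22578148,  1.78714015])}
{'vertical_fov': 57.54594726701633, 'cx': 322.698596711029, 'cy': 250.34987426689202, 'dist': array([0.01954869, 0.        , 0.        , 0.        , 0.        ]), 'R': array([[-0.00486094, -0.99998434,  0.00277362],
       [-0.9850468 ,  0.00431061, -0.17223305],
       [ 0.1722184 , -0.00356936, -0.98505233]]), 't': array([-0.11597192,  0.55669154,  0.82777606])}
```

View pics/scene0.png

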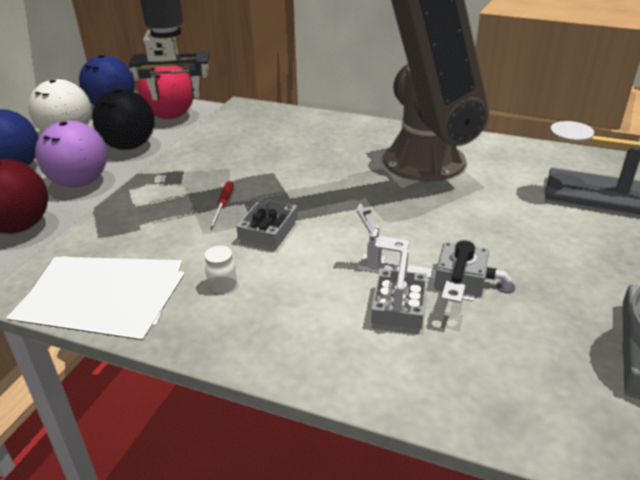

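View pics/top0.png

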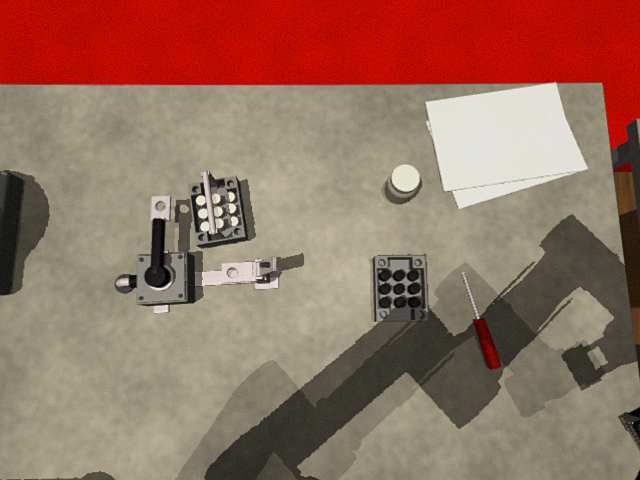

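```bash
cat > h.py <<'E'
import numpy as np, cv2
from plant import r
def K(n):
    m=r.camera_model(n); f=240/np.tan(np.radians(m["vertical_fov"])/2)
    return m,np.array([[f,0,m["cx"]],[0,f,m["cy"]],[0,0,1]])
def px2w(n,uv,z):
    m,k=K(n); uv=np.atleast_2d(np.array(uv,float)).reshape(-1,1,2)
    q=cv2.undistortPoints(uv,k,m["dist"]).reshape(-1,2)
    d=np.c_[q,np.ones(len(q))]@m["R"]; c=-m["R"].T@m["t"]
    s=(z-c[2])/d[:,2]; return c+d*s[:,None]
def w2px(n,X):
    m,k=K(n); return cv2.projectPoints(np.atleast_2d(np.array(X,float)),cv2.Rodrigues(m["R"])[0],m["t"],k,m["dist"])[0].reshape(-1,2)
def cloud(n,d):
    m,k=K(n); v,u=np.mgrid[0:480,0:640]
    q=cv2.undistortPoints(np.stack([u,v],-1).reshape(-1,1,2).astype(float),k,m["dist"]).reshape(-1,2)
    P=np.c_[q,np.ones(len(q))]*d.reshape(-1,1); return ((P-m["t"])@m["R"]).reshape(480,640,3)
E
python3 - <<'E'
from h import *
p,d=r.capture("top"); p2,d2=r.capture("scene")
np.savez("c0.npz",p=p,d=d,p2=p2,d2=d2)
C=cloud("top",d)
for q in("isolator","top_tray","base_tray","resin_jar","screwdriver","isolator_handle","lock_tongue"):
    L=r.cut_out("top",q)
    for o in L[:2]:
        M=o["mask"]&(d>0); X=C[M]
        print(q,round(o["score"],2),o["bbox"],M.sum(),np.percentile(X,[2,50,98],axis=0).round(3).tolist() if len(X) else '')
        for zl,zh in((.045,.058),):
            if 'tray' in q or q=="isolator":
                if q=="isolator": zl,zh=.055,.065
                S=X[(X[:,2]>zl)&(X[:,2]<zh)]; 
                if len(S)>10:print('  rect',len(S),S[:,2].mean(),cv2.minAreaRect((S[:,:2]*1000).astype(np.float32)))
for q,z in(("handle_hole",.076),("lug_hole",.066),("tongue_hinge",.083),("tongue_tip",.15),("isolator",0),("top_tray",0),("base_tray",0),("screwdriver",0),("resin_jar",0)):
  for c in("top","scene"):
    for o in r.spot_point(c,q)[:2]: print(q,c,round(o["score"],2),np.round(o["centre"],1),px2w(c,o["centre"],z).round(4))
print(r.get_state()["time_s"])
for n,a,(x0,y0,x1,y1) in(("a",p,(110,160,310,320)),("b",p,(340,230,480,340)),("c",p2,(340,190,520,340))):
    cv2.imwrite(f"pics/z{n}.png",cv2.resize(a[y0:y1,x0:x1,::-1],None,fx=4,fy=4,interpolation=cv2.INTER_CUBIC))
E
```

```text
isolator 0.76 [115.6, 194.4, 162.0, 120.2] 6275 [[0.451, -0.023, -0.001], [0.507, 0.178, 0.06], [0.65, 0.289, 0.137]]
  rect 1906 0.05998274693080911 ((507.75775146484375, 120.05552673339844), (97.49915313720703, 254.67236328125), 4.048120021820068)
isolator 0.2 [372.1, 253.9, 56.9, 68.3] 3383 [[0.418, -0.319, 0.013], [0.479, -0.273, 0.036], [0.542, -0.221, 0.052]]
top_tray 0.72 [113.8, 196.8, 165.4, 116.0] 5974 [[0.451, -0.022, 0.001], [0.507, 0.179, 0.06], [0.648, 0.288, 0.137]]
  rect 624 0.05462449544957778 ((505.50872802734375, 125.74846649169922), (99.7258529663086, 266.763427734375), 2.6993744373321533)
base_tray 0.74 [371.6, 254.7, 60.1, 66.9] 3445 [[0.418, -0.319, 0.013], [0.481, -0.271, 0.036], [0.542, -0.221, 0.051]]
  rect 893 0.048898501977845905 ((480.0826416015625, -271.0320129394531), (100.557861328125, 128.912109375), 89.73917388916016)
resin_jar 0.79 [386.3, 165.1, 35.0, 41.0] 1006 [[0.664, -0.305, 0.013], [0.684, -0.277, 0.083], [0.717, -0.251, 0.087]]
screwdriver 0.61 [460.6, 272.9, 40.9, 94.2] 837 [[0.328, -0.463, -0.0], [0.384, -0.44, 0.022], [0.501, -0.41, 0.02
[... 1016 characters left out ...]
 0.0948 0.    ]]
top_tray scene 0.93 [399.3 310.2] [[ 0.6445  0.1004 -0.    ]]
base_tray top 0.55 [396.6 291.4] [[ 0.4772 -0.2722  0.    ]]
base_tray top 0.16 [160.6 202.7] [[0.6701 0.2293 0.    ]]
base_tray scene 0.57 [267.9 231.6] [[ 0.4773 -0.2747  0.    ]]
base_tray scene 0.34 [461.1 274.7] [[0.4858 0.1976 0.    ]]
screwdriver top 0.91 [475.8 319.3] [[ 0.4193 -0.4329  0.    ]]
screwdriver scene 0.84 [220.3 206.7] [[ 0.4156 -0.4396  0.    ]]
resin_jar top 0.87 [397.7 191.7] [[ 0.693  -0.2819  0.    ]]
resin_jar top 0.6 [474.5 317.2] [[ 0.4235 -0.4305  0.    ]]
resin_jar scene 0.96 [222.7 283.7] [[ 0.6923 -0.2835  0.    ]]
resin_jar scene 0.71 [221.4 205.8] [[ 0.4107 -0.439   0.    ]]
1.45
```

View pics/za.png

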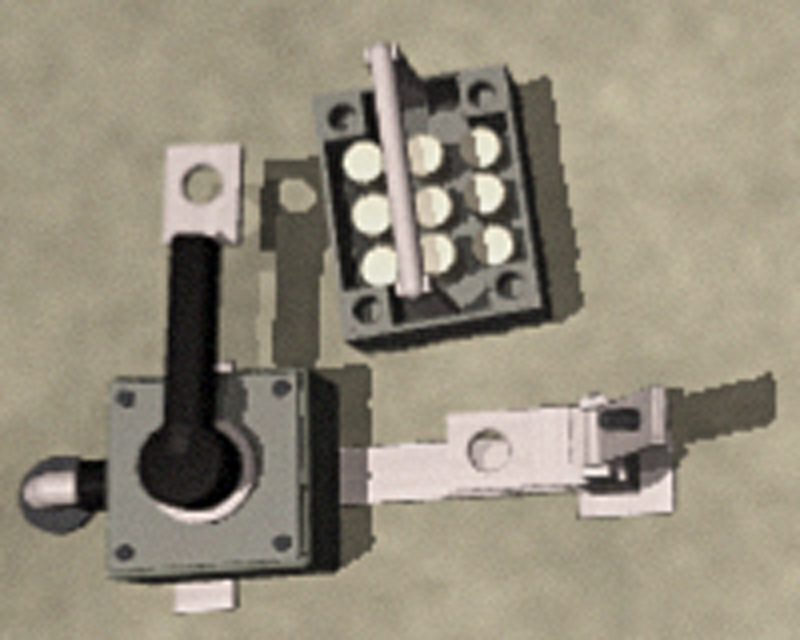

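View pics/zb.png

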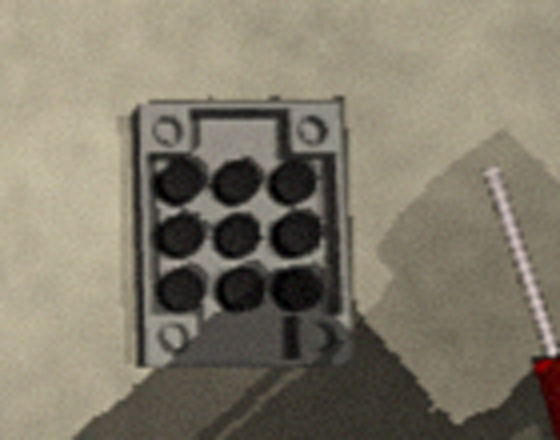

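View pics/zc.png

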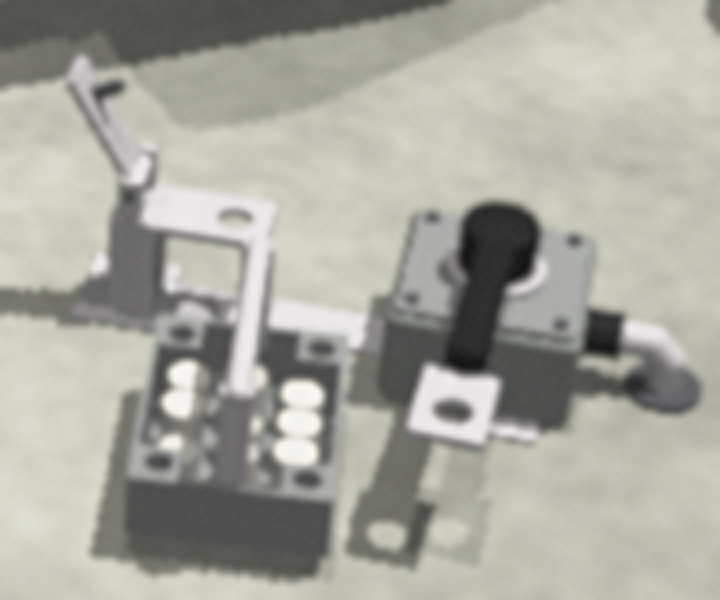

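```bash
python3 - <<'E'
from h import *
f=np.load("c0.npz"); 
for n,d in(("top",f["d"]),("scene",f["d2"])):
    C=cloud(n,d).reshape(-1,3); C=C[d.ravel()>0]
    # base tray rim
    def box(x0,x1,y0,y1,z0,z1): 
        return C[(C[:,0]>x0)&(C[:,0]<x1)&(C[:,1]>y0)&(C[:,1]<y1)&(C[:,2]>z0)&(C[:,2]<z1)]
    for nm,b in(("base",(.38,.58,-.37,-.18,.046,.056)),("toprim",(.56,.72,.03,.165,.046,.056)),("handlebar",(.5,.75,.0,.2,.095,.12)),("isobox",(.43,.57,.12,.27,.055,.066)),("lever",(.5,.68,.12,.27,.082,.098)),("tab",(.6,.70,.12,.27,.066,.08)),("tongue",(.45,.58,-.06,.02,.095,.17))):
        S=box(*b)
        if len(S)>10:
            R=cv2.minAreaRect((S[:,:2]*1000).astype(np.float32)); print(n,nm,len(S),S[:,:3].mean(0).round(4),np.round(R[0],1),np.round(R[1],1),round(R[2],1))
E
```

```text
top base 855 [ 0.4784 -0.2715  0.0493] [ 479.9 -271.1] [100.7 128.5] 89.8
top toprim 747 [0.6379 0.0978 0.0488] [640.7  98.2] [131.4 100.3] 9.8
top handlebar 444 [0.6381 0.0968 0.1082] [621.7  93.9] [188.4 158.8] 83.3
top isobox 1721 [0.4973 0.1935 0.0596] [502.3 197.5] [97.5 99.4] 4.0
top lever 753 [0.5501 0.1969 0.0906] [557.6 195.8] [ 42.  113.9] 88.3
top tab 401 [0.6364 0.1993 0.0749] [631.3 200.5] [61.6 37.1] 2.1
top tongue 241 [ 0.5142 -0.0189  0.1309] [517.7 -13.1] [31.3 43.4] 3.5
scene base 543 [ 0.4865 -0.2715  0.0495] [ 481.7 -271.7] [103.6 138.9] 89.5
scene toprim 754 [0.6506 0.0997 0.0498] [643.2  98.1] [135.3 100. ] 9.8
scene handlebar 330 [0.6456 0.1037 0.1079] [608.1 102.4] [200.5 198.6] 2.0
scene isobox 864 [0.5149 0.2004 0.0606] [508.5 198.3] [99.7 99. ] 3.6
scene lever 493 [0.556  0.1997 0.0915] [559.4 204.8] [121.2  41.1] 7.3
scene tab 335 [0.6407 0.2015 0.0762] [635.7 201.1] [63.6 35.9] 1.5
scene tongue 238 [ 0.5213 -0.0156  0.1244] [518.1 -16.6] [33.4 36.4] 1.0
```

```bash
cat >> h.py <<'E'
from scipy.spatial.transform import Rotation as Ro
def pose():
    s=r.get_state(); return s["tcp_pos"],Ro.from_euler("xyz",s["eef_rot"],degrees=True),s
def down(yaw): # tool x down, tool y at yaw
    a=np.radians(yaw); x=np.array([0,0,-1.]); y=np.array([np.cos(a),np.sin(a),0]); return Ro.from_matrix(np.c_[x,y,np.cross(x,y)])
def go(pos,yaw=None,R=None):
    p,Rc,s=pose(); Rt=R if R is not None else (down(yaw) if yaw is not None else Rc)
    w=(Rc.inv()*Rt).as_rotvec()/.08; 
    print("t",round(s["time_s"],2),"pos",p.round(4),"yaxis",Rc.as_matrix()[:,1].round(3),"j6",s["joints"].round(1))
    d=np.array(pos)-p
    print(" shift in units now:",(Rc.inv().apply(d)/.02).round(2)," after turn:",(Rt.inv().apply(d)/.02).round(2)," turn:",w.round(2), "w",round(s["gripper_width"],4),"F",s["contact_force"].round(1))
E
python3 - <<'E'
from h import *
go([.6407,.0982,.24],99.8); go([.6407,.0982,.24],-80.2); print(pose()[1].as_matrix().round(3))
E
```

```text
t 1.45 pos [ 0.2929 -0.6082  0.2376] yaxis [-0.434  0.901 -0.   ] j6 [-47.8  20.5   0.7  -0.  -70.1 -16.5]
 shift in units now: [-0.12 24.27 30.99]  after turn: [-0.12 31.84 23.15]  turn: [3.47 0.   0.  ] w 0.0878 F [0.8 0.7 1. ]
t 1.45 pos [ 0.2929 -0.6082  0.2376] yaxis [-0.434  0.901 -0.   ] j6 [-47.8  20.5   0.7  -0.  -70.1 -16.5]
 shift in units now: [-0.12 24.27 30.99]  after turn: [ -0.12 -31.84 -23.15]  turn: [-35.8  -0.    0. ] w 0.0878 F [0.8 0.7 1. ]
[[ 0.    -0.434  0.901]
 [-0.     0.901  0.434]
 [-1.    -0.     0.   ]]
```

Emit:
{"name": "arm_command", "arguments": {"plan": [{"wx":0.87},{"wx":0.87},{"wx":0.87},{"wx":0.87},{"dy":1,"dz":0.73},{"dy":1,"dz":0.73},{"dy":1,"dz":0.73},{"dy":1,"dz":0.73},{"dy":1,"dz":0.73},{"dy":1,"dz":0.73},{"dy":1,"dz":0.73},{"dy":1,"dz":0.73},{"dy":1,"dz":0.73},{"dy":1,"dz":0.73},{"dy":1,"dz":0.73},{"dy":1,"dz":0.73},{"dy":1,"dz":0.73},{"dy":1,"dz":0.73},{"dy":1,"dz":0.73},{"dy":1,"dz":0.73}], "fingers": -1, "force": 45}}

```text
schema error: expected keys dx, dy, dz, wx, wy, wz
```

```bash
python3 - <<'E'
from h import *
go([.6407,.0982,.2],99.8)
E
```

```text
t 1.45 pos [ 0.2929 -0.6082  0.2376] yaxis [-0.434  0.901 -0.   ] j6 [-47.8  20.5   0.7  -0.  -70.1 -16.5]
 shift in units now: [ 1.88 24.27 30.99]  after turn: [ 1.88 31.84 23.15]  turn: [3.47 0.   0.  ] w 0.0878 F [0.8 0.7 1. ]
```

All six keys are needed in each row.

Emit:
{"name": "arm_command", "arguments": {"plan": [{"dx":0,"dy":0,"dz":0,"wx":0.87,"wy":0,"wz":0},{"dx":0,"dy":0,"dz":0,"wx":0.87,"wy":0,"wz":0},{"dx":0,"dy":0,"dz":0,"wx":0.87,"wy":0,"wz":0},{"dx":0,"dy":0,"dz":0,"wx":0.87,"wy":0,"wz":0},{"dx":0,"dy":1,"dz":0.73,"wx":0,"wy":0,"wz":0},{"dx":0,"dy":1,"dz":0.73,"wx":0,"wy":0,"wz":0},{"dx":0,"dy":1,"dz":0.73,"wx":0,"wy":0,"wz":0},{"dx":0,"dy":1,"dz":0.73,"wx":0,"wy":0,"wz":0},{"dx":0,"dy":1,"dz":0.73,"wx":0,"wy":0,"wz":0},{"dx":0,"dy":1,"dz":0.73,"wx":0,"wy":0,"wz":0},{"dx":0,"dy":1,"dz":0.73,"wx":0,"wy":0,"wz":0},{"dx":0,"dy":1,"dz":0.73,"wx":0,"wy":0,"wz":0},{"dx":0,"dy":1,"dz":0.73,"wx":0,"wy":0,"wz":0},{"dx":0,"dy":1,"dz":0.73,"wx":0,"wy":0,"wz":0},{"dx":0,"dy":1,"dz":0.73,"wx":0,"wy":0,"wz":0},{"dx":0,"dy":1,"dz":0.73,"wx":0,"wy":0,"wz":0},{"dx":0,"dy":1,"dz":0.73,"wx":0,"wy":0,"wz":0},{"dx":0,"dy":1,"dz":0.73,"wx":0,"wy":0,"wz":0},{"dx":0,"dy":1,"dz":0.73,"wx":0,"wy":0,"wz":0},{"dx":0,"dy":1,"dz":0.73,"wx":0,"wy":0,"wz":0}], "fingers": -1, "force": 45}}

```text
time_s: 3.12
tcp_pos: [0.4793, -0.2441, 0.2378]
eef_rot: [-36.1, 89.9, -27.6]
contact_force: [-0.2, -0.6, 0.0]
gripper_width: 0.0876
```

```bash
python3 - <<'E'
from h import *
go([.6407,.0982,.2],99.8)
E
```

```text
t 3.12 pos [ 0.4793 -0.2441  0.2378] yaxis [-0.148  0.989 -0.002] j6 [ -6.1   7.5 -16.8   0.1 -65.6 -75.4]
 shift in units now: [ 1.89 15.73 10.52]  after turn: [ 1.89 15.49 10.87]  turn: [-0.28  0.03  0.02] w 0.0876 F [-0.2 -0.6  0. ]
```

Emit:
{"name": "arm_command", "arguments": {"plan": [{"dx":0,"dy":1,"dz":0.69,"wx":-0.28,"wy":0,"wz":0},{"dx":0,"dy":1,"dz":0.69,"wx":0,"wy":0,"wz":0},{"dx":0,"dy":1,"dz":0.69,"wx":0,"wy":0,"wz":0},{"dx":0,"dy":1,"dz":0.69,"wx":0,"wy":0,"wz":0},{"dx":0,"dy":1,"dz":0.69,"wx":0,"wy":0,"wz":0},{"dx":0,"dy":1,"dz":0.69,"wx":0,"wy":0,"wz":0},{"dx":0,"dy":1,"dz":0.69,"wx":0,"wy":0,"wz":0},{"dx":0,"dy":1,"dz":0.69,"wx":0,"wy":0,"wz":0},{"dx":0,"dy":1,"dz":0.69,"wx":0,"wy":0,"wz":0},{"dx":0,"dy":1,"dz":0.69,"wx":0,"wy":0,"wz":0},{"dx":0,"dy":1,"dz":0.69,"wx":0,"wy":0,"wz":0},{"dx":0,"dy":1,"dz":0.69,"wx":0,"wy":0,"wz":0},{"dx":0.3,"dy":1,"dz":0.69,"wx":0,"wy":0,"wz":0},{"dx":0.3,"dy":1,"dz":0.69,"wx":0,"wy":0,"wz":0},{"dx":0.5,"dy":1,"dz":0.69,"wx":0,"wy":0,"wz":0},{"dx":0,"dy":0,"dz":0,"wx":0,"wy":0,"wz":0}]}}

```text
time_s: 4.45
tcp_pos: [0.6404, 0.1091, 0.2192]
eef_rot: [-8.5, 89.4, 1.6]
contact_force: [-0.6, -1.3, -0.4]
gripper_width: 0.0879
```

```bash
python3 - <<'E'
from h import *
go([.6407,.0982,.097],99.8)
E
```

```text
t 4.45 pos [0.6404 0.1091 0.2192] yaxis [-0.176  0.984 -0.002] j6 [  27.    18.5   -4.9    0.3  -66.  -107. ]
 shift in units now: [ 6.11 -0.53 -0.15]  after turn: [ 6.11 -0.54 -0.08]  turn: [0.07 0.14 0.02] w 0.0879 F [-0.6 -1.3 -0.4]
```

Emit:
{"name": "arm_command", "arguments": {"plan": [{"dx":0.5,"dy":-0.54,"dz":-0.08,"wx":0.07,"wy":0.14,"wz":0.02},{"dx":1,"dy":0,"dz":0,"wx":0,"wy":0,"wz":0},{"dx":1,"dy":0,"dz":0,"wx":0,"wy":0,"wz":0},{"dx":0,"dy":0,"dz":0,"wx":0,"wy":0,"wz":0}]}}

```text
time_s: 4.78
tcp_pos: [0.6412, 0.098, 0.167]
eef_rot: [160.5, 89.9, 170.4]
contact_force: [-1.1, -0.5, -0.5]
gripper_width: 0.0875
```

```bash
python3 - <<'E'
from h import *
go([.6407,.0982,.097],99.8)
for n in("scene","top"):
    p,d=r.capture(n); q=p[180:360,300:540] if n=="scene" else p[130:310,110:350]
    cv2.imwrite(f"pics/g1{n}.png",cv2.resize(q[:,:,::-1],None,fx=3,fy=3))
E
```

```text
t 4.78 pos [0.6412 0.098  0.167 ] yaxis [-0.172  0.985  0.   ] j6 [  25.9   21.    -8.2   -0.   -60.8 -105.9]
 shift in units now: [ 3.5   0.01 -0.02]  after turn: [ 3.5   0.01 -0.02]  turn: [ 0.03 -0.01 -0.  ] w 0.0875 F [-1.1 -0.5 -0.5]
```

View pics/g1scene.png

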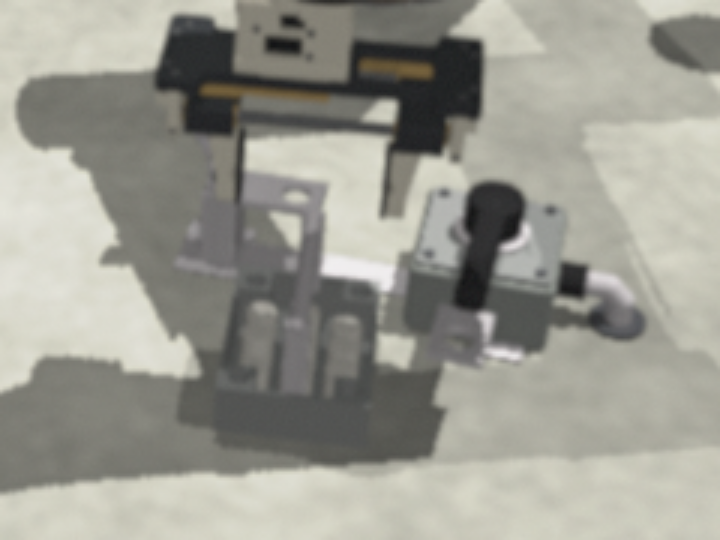

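Emit:
{"name": "arm_command", "arguments": {"plan": [{"dx":1,"dy":0,"dz":0,"wx":0,"wy":0,"wz":0},{"dx":1,"dy":0,"dz":0,"wx":0,"wy":0,"wz":0},{"dx":1,"dy":0,"dz":0,"wx":0,"wy":0,"wz":0},{"dx":0.5,"dy":0,"dz":0,"wx":0,"wy":0,"wz":0},{"dx":0,"dy":0,"dz":0,"wx":0,"wy":0,"wz":0}]}}

```text
time_s: 5.3
tcp_pos: [0.6486, 0.0972, 0.1083]
eef_rot: [3.9, 89.0, 13.8]
contact_force: [-0.6, -0.3, -0.6]
gripper_width: 0.0874
```

Emit:
{"name": "arm_command", "arguments": {"plan": [{"dx":0,"dy":0,"dz":0,"wx":0,"wy":0,"wz":0},{"dx":0,"dy":0,"dz":0,"wx":0,"wy":0,"wz":0},{"dx":0,"dy":0,"dz":0,"wx":0,"wy":0,"wz":0},{"dx":0,"dy":0,"dz":0,"wx":0,"wy":0,"wz":0},{"dx":0,"dy":0,"dz":0,"wx":0,"wy":0,"wz":0},{"dx":0,"dy":0,"dz":0,"wx":0,"wy":0,"wz":0},{"dx":0,"dy":0,"dz":0,"wx":0,"wy":0,"wz":0},{"dx":0,"dy":0,"dz":0,"wx":0,"wy":0,"wz":0}], "fingers": 1, "force": 45}}

```text
time_s: 5.97
tcp_pos: [0.6521, 0.0978, 0.1161]
eef_rot: [4.6, 88.5, 14.5]
contact_force: [0.5, 0.6, 0.3]
gripper_width: 0.0396
```

```bash
python3 - <<'E'
from h import *
go([.480,-.271,.2],90)
E
```

```text
t 5.97 pos [0.6521 0.0978 0.1161] yaxis [-0.173  0.985  0.002] j6 [  25.6   23.7  -11.6    0.4  -53.2 -105.9]
 shift in units now: [ -4.53 -16.67 -11.55]  after turn: [ -4.19 -18.44  -8.61]  turn: [ 2.17  0.33 -0.05] w 0.0396 F [0.5 0.6 0.3]
```

```bash
python3 - <<'E'
from h import *
go([.6407,.0982,.097],99.8)
E
```

```text
t 5.97 pos [0.6521 0.0978 0.1161] yaxis [-0.173  0.985  0.002] j6 [  25.6   23.7  -11.6    0.4  -53.2 -105.9]
 shift in units now: [ 0.94  0.12 -0.58]  after turn: [ 0.96  0.12 -0.56]  turn: [ 0.03  0.33 -0.03] w 0.0396 F [0.5 0.6 0.3]
```

Emit:
{"name": "arm_command", "arguments": {"plan": [{"dx":0.5,"dy":0.06,"dz":-0.3,"wx":0,"wy":0.2,"wz":0},{"dx":0.5,"dy":0.06,"dz":-0.3,"wx":0,"wy":0.2,"wz":0}], "fingers": 0}}

```text
time_s: 6.13
tcp_pos: [0.6411, 0.0986, 0.0972]
eef_rot: [136.8, 89.8, 146.8]
contact_force: [-0.5, 0.7, -0.5]
gripper_width: 0.0432
```

```bash
python3 - <<'E'
from h import *
go([.6407,.0982,.097],99.8); print(r.get_state())
for n in("scene","top"):
    p,d=r.capture(n); q=p[180:360,300:540] if n=="scene" else p[130:310,110:350]
    cv2.imwrite(f"pics/g2{n}.png",cv2.resize(q[:,:,::-1],None,fx=3,fy=3))
go([.6407,.0982,.097],99.8)
E
```

```text
t 6.13 pos [0.6411 0.0986 0.0972] yaxis [-0.173  0.985  0.003] j6 [  25.8   24.8  -12.4   -0.3  -52.9 -105.7]
 shift in units now: [ 0.01 -0.01 -0.02]  after turn: [ 0.01 -0.01 -0.02]  turn: [ 0.03 -0.04 -0.04] w 0.0432 F [-0.5  0.7 -0.5]
{'time_s': 6.1333, 'joints': array([  25.81992236,   24.7608834 ,  -12.4225529 ,   -0.2552692 ,
        -52.93892861, -105.70613254]), 'qd': array([ 1.36907842,  6.64643735, -4.95745637, -3.58777645,  1.90487591,
        1.00694301]), 'joint_torque': array([-1.85058285e-01, -6.14189887e+01,  2.59313393e+01,  6.32982329e+00,
       -8.94721085e-02, -3.64281773e-02]), 'tcp_pos': array([0.64109283, 0.09857172, 0.09718705]), 'eef_rot': array([136.79686027,  89.76251075, 146.75659035]), 'contact_force': array([-0.50457847,  0.66918661, -0.54404298]), 'moment': array([-0.03857992,  0.01675998, -0.05397601]), 'gripper_width': 0.043179014658880376}
t 6.23 pos [0.6398 0.0982 0.0953] yaxis [-0.173  0.985  0.002] j6 [  25.8   24.9  -12.5   -0.3  -52.9 -105.7]
 shift in units now: [-0.09 -0.01  0.04]  after turn: [-0.09 -0.01  0.04]  turn: [ 0.03 -0.08 -0.03] w 0.0436 F [ 0.7 -0.1 -0.3]
```

View pics/g2scene.png

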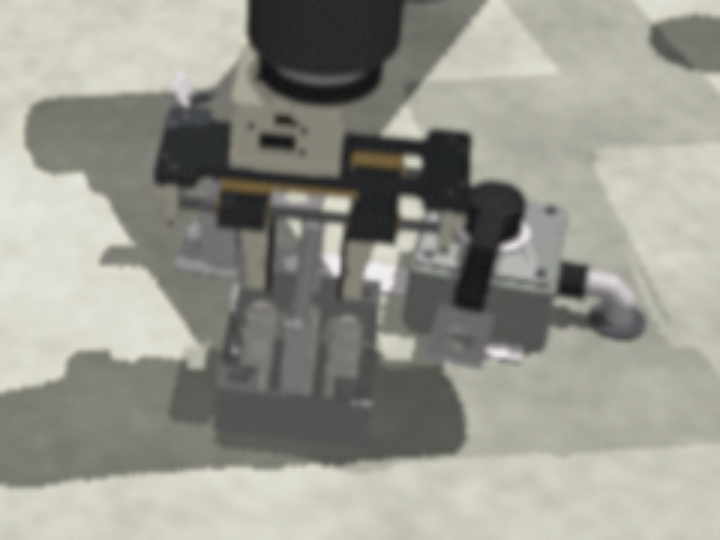

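View pics/g2top.png

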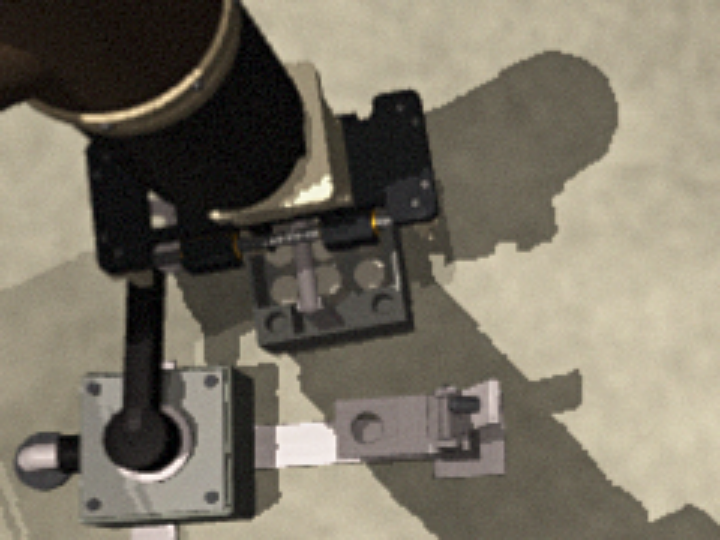

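Emit:
{"name": "arm_command", "arguments": {"plan": [{"dx":0.03,"dy":0,"dz":0,"wx":0,"wy":0,"wz":0},{"dx":0.03,"dy":0,"dz":-0.02,"wx":0,"wy":0.03,"wz":0},{"dx":0.03,"dy":0,"dz":-0.02,"wx":0,"wy":0.03,"wz":0},{"dx":0.03,"dy":0,"dz":-0.02,"wx":0,"wy":0.03,"wz":0}], "fingers": 1, "force": 45}}

```text
time_s: 6.57
tcp_pos: [0.638, 0.0979, 0.0912]
eef_rot: [175.9, 89.0, -174.1]
contact_force: [-0.4, 0.1, -0.3]
gripper_width: 0.0229
```

```bash
python3 - <<'E'
from h import *
go([.6407,.0982,.097],99.8)
E
```

```text
t 6.57 pos [0.638  0.0979 0.0912] yaxis [-0.173  0.985  0.001] j6 [  25.8   25.3  -12.4   -0.4  -53.2 -105.6]
 shift in units now: [-0.29 -0.01  0.13]  after turn: [-0.29 -0.01  0.14]  turn: [ 0.04 -0.21 -0.01] w 0.0229 F [-0.4  0.1 -0.3]
```

Emit:
{"name": "arm_command", "arguments": {"plan": [{"dx":-0.25,"dy":0,"dz":0.12,"wx":0.04,"wy":-0.2,"wz":0},{"dx":0,"dy":0,"dz":0,"wx":0,"wy":0,"wz":0},{"dx":0,"dy":0,"dz":0,"wx":0,"wy":0,"wz":0}]}}

```text
time_s: 6.82
tcp_pos: [0.6411, 0.0986, 0.0969]
eef_rot: [51.4, 89.9, 61.2]
contact_force: [-0.3, 0.8, -5.3]
gripper_width: 0.0103
```

```bash
python3 - <<'E'
from h import *
go([.6407,.0982,.097],99.8)
E
```

```text
t 6.82 pos [0.6411 0.0986 0.0969] yaxis [-0.17   0.985  0.001] j6 [ 2.590e+01  2.470e+01 -1.270e+01 -1.000e-01 -5.250e+01 -1.061e+02]
 shift in units now: [-0.   -0.02 -0.02]  after turn: [-0.   -0.02 -0.02]  turn: [-0.01  0.01 -0.02] w 0.0103 F [-0.3  0.8 -5.3]
```

Emit:
{"name": "arm_command", "arguments": {"plan": [{"dx":-0.4,"dy":0,"dz":0,"wx":0,"wy":0,"wz":0},{"dx":-0.8,"dy":0,"dz":0,"wx":0,"wy":0,"wz":0},{"dx":-1,"dy":0,"dz":0,"wx":0,"wy":0,"wz":0},{"dx":-1,"dy":0,"dz":0,"wx":0,"wy":0,"wz":0},{"dx":-1,"dy":0,"dz":0,"wx":0,"wy":0,"wz":0},{"dx":-1,"dy":0,"dz":0,"wx":0,"wy":0,"wz":0},{"dx":-1,"dy":0,"dz":0,"wx":0,"wy":0,"wz":0},{"dx":-1,"dy":0,"dz":0,"wx":0,"wy":0,"wz":0},{"dx":-0.8,"dy":0,"dz":0,"wx":0,"wy":0,"wz":0},{"dx":-0.5,"dy":0,"dz":0,"wx":0,"wy":0,"wz":0}]}}

```text
time_s: 7.65
tcp_pos: [0.6323, 0.0958, 0.2664]
eef_rot: [176.9, 88.6, -173.5]
contact_force: [0.0, 0.4, -5.5]
gripper_width: 0.0107
```

```bash
python3 - <<'E'
from h import *
go([.48,-.271,.27],90)
E
```

```text
t 7.65 pos [0.6323 0.0958 0.2664] yaxis [-0.166  0.986  0.001] j6 [  25.8   17.1   -0.3   -0.5  -73.9 -106.1]
 shift in units now: [  0.05 -16.83 -10.55]  after turn: [ -0.18 -18.34  -7.61]  turn: [ 2.08 -0.3   0.01] w 0.0107 F [ 0.   0.4 -5.5]
```

Emit:
{"name": "arm_command", "arguments": {"plan": [{"dx":0,"dy":0,"dz":0,"wx":0.6,"wy":-0.15,"wz":0},{"dx":0,"dy":-0.4,"dz":-0.2,"wx":0.8,"wy":-0.15,"wz":0},{"dx":0,"dy":-0.8,"dz":-0.4,"wx":0.6,"wy":0,"wz":0},{"dx":0,"dy":-1,"dz":-0.41,"wx":0,"wy":0,"wz":0},{"dx":0,"dy":-1,"dz":-0.41,"wx":0,"wy":0,"wz":0},{"dx":0,"dy":-1,"dz":-0.41,"wx":0,"wy":0,"wz":0},{"dx":0,"dy":-1,"dz":-0.41,"wx":0,"wy":0,"wz":0},{"dx":0,"dy":-1,"dz":-0.41,"wx":0,"wy":0,"wz":0},{"dx":0,"dy":-1,"dz":-0.41,"wx":0,"wy":0,"wz":0},{"dx":0,"dy":-1,"dz":-0.41,"wx":0,"wy":0,"wz":0},{"dx":0,"dy":-1,"dz":-0.41,"wx":0,"wy":0,"wz":0},{"dx":0,"dy":-1,"dz":-0.41,"wx":0,"wy":0,"wz":0},{"dx":0,"dy":-1,"dz":-0.41,"wx":0,"wy":0,"wz":0},{"dx":0,"dy":-1,"dz":-0.41,"wx":0,"wy":0,"wz":0},{"dx":0,"dy":-1,"dz":-0.41,"wx":0,"wy":0,"wz":0},{"dx":0,"dy":-1,"dz":-0.41,"wx":0,"wy":0,"wz":0},{"dx":0,"dy":-0.8,"dz":-0.33,"wx":0,"wy":0,"wz":0},{"dx":0,"dy":-0.5,"dz":-0.2,"wx":0,"wy":0,"wz":0}]}}

```text
time_s: 9.15
tcp_pos: [0.484, -0.2357, 0.2607]
eef_rot: [163.0, 88.8, 164.3]
contact_force: [-0.2, 0.2, -5.5]
gripper_width: 0.0107
```

```bash
python3 - <<'E'
from h import *
go([.48,-.271,.2],90)
E
```

```text
t 9.15 pos [ 0.484  -0.2357  0.2607] yaxis [-0.022  1.     0.006] j6 [ -5.3   7.5 -13.6  -0.2 -70.  -83.4]
 shift in units now: [ 3.03 -1.78 -0.18]  after turn: [ 3.04 -1.76 -0.2 ]  turn: [ 0.28 -0.24 -0.07] w 0.0107 F [-0.2  0.2 -5.5]
```

Emit:
{"name": "arm_command", "arguments": {"plan": [{"dx":0.3,"dy":-0.8,"dz":-0.1,"wx":0.14,"wy":-0.12,"wz":-0.04},{"dx":0.8,"dy":-0.8,"dz":-0.1,"wx":0.14,"wy":-0.12,"wz":-0.03},{"dx":0.8,"dy":-0.2,"dz":0,"wx":0,"wy":0,"wz":0},{"dx":0.8,"dy":0,"dz":0,"wx":0,"wy":0,"wz":0},{"dx":0.8,"dy":0,"dz":0,"wx":0,"wy":0,"wz":0},{"dx":0.4,"dy":0,"dz":0,"wx":0,"wy":0,"wz":0}]}}

```text
time_s: 9.65
tcp_pos: [0.4751, -0.278, 0.1812]
eef_rot: [5.0, 89.9, 5.0]
contact_force: [-0.4, 0.6, -4.6]
gripper_width: 0.0104
```

```bash
python3 - <<'E'
from h import *
go([.48,-.271,.17],90)
P={}
for n in("scene","top"):
    p,d=r.capture(n); P[n]=d; q=p[150:270,200:360] if n=="scene" else p[220:340,320:480]
    cv2.imwrite(f"pics/s1{n}.png",cv2.resize(q[:,:,::-1],None,fx=5,fy=5,interpolation=cv2.INTER_CUBIC))
go([.48,-.271,.17],90)
for n,d in P.items():
    C=cloud(n,d).reshape(-1,3); C=C[d.ravel()>0]
    M=(abs(C[:,0]-.48)<.09)&(abs(C[:,1]+.271)<.08)&(C[:,2]>.03)&(C[:,2]<.14)
    S=C[M]; print(n,np.histogram(S[:,2],np.arange(.03,.145,.005)))
np.savez("c1.npz",d=P["top"],d2=P["scene"])
E
```

```text
t 9.65 pos [ 0.4751 -0.278   0.1812] yaxis [-0.  1.  0.] j6 [-10.   11.4 -19.8  -0.  -58.7 -80. ]
 shift in units now: [0.56 0.35 0.25]  after turn: [0.56 0.35 0.25]  turn: [ 0.    0.03 -0.  ] w 0.0104 F [-0.4  0.6 -4.6]
t 9.75 pos [ 0.4751 -0.2778  0.1817] yaxis [-0.  1.  0.] j6 [ -9.9  11.4 -19.8  -0.  -58.8 -80. ]
 shift in units now: [0.58 0.34 0.24]  after turn: [0.58 0.34 0.25]  turn: [ 0.    0.01 -0.  ] w 0.0107 F [-0.5 -0.3 -5.6]
scene (array([199, 288, 292, 311, 159,   1,   0,   0,   0,   0,   0,   3,   4,
        71, 119, 151, 159, 198, 321, 348, 365, 167]), array([0.03 , 0.035, 0.04 , 0.045, 0.05 , 0.055, 0.06 , 0.065, 0.07 ,
       0.075, 0.08 , 0.085, 0.09 , 0.095, 0.1  , 0.105, 0.11 , 0.115,
       0.12 , 0.125, 0.13 , 0.135, 0.14 ]))
top (array([ 12,  19,   3,  38,  37,   0,   0,   0,   0,   0,   0,   0,   0,
       184, 141,  14,  31, 107, 165, 122, 313,  71]), array([0.03 , 0.035, 0.04 , 0.045, 0.05 , 0.055, 0.06 , 0.065, 0.07 ,
       0.075, 0.08 , 0.085, 0.09 , 0.095, 0.1  , 0.105, 0.11 , 0.115,
       0.12 , 0.125, 0.13 , 0.135, 0.14 ]))
```

View pics/s1scene.png

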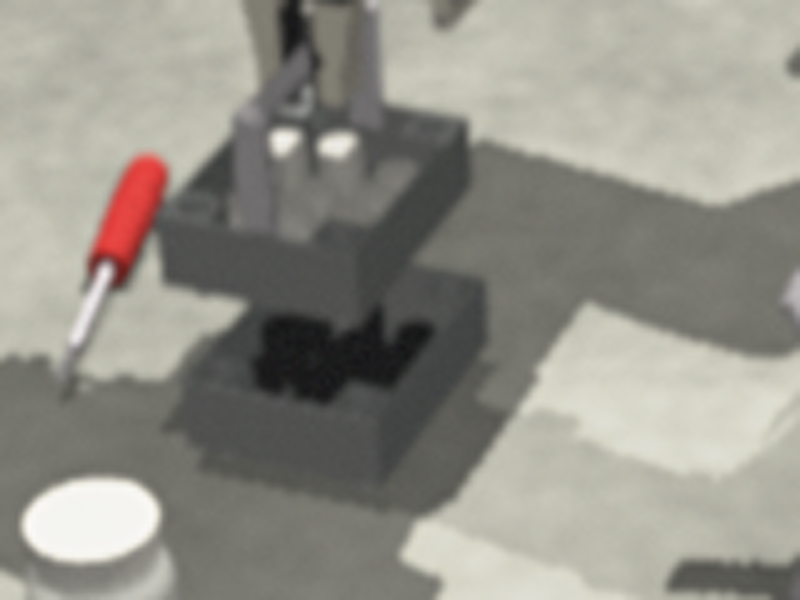

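View pics/s1top.png

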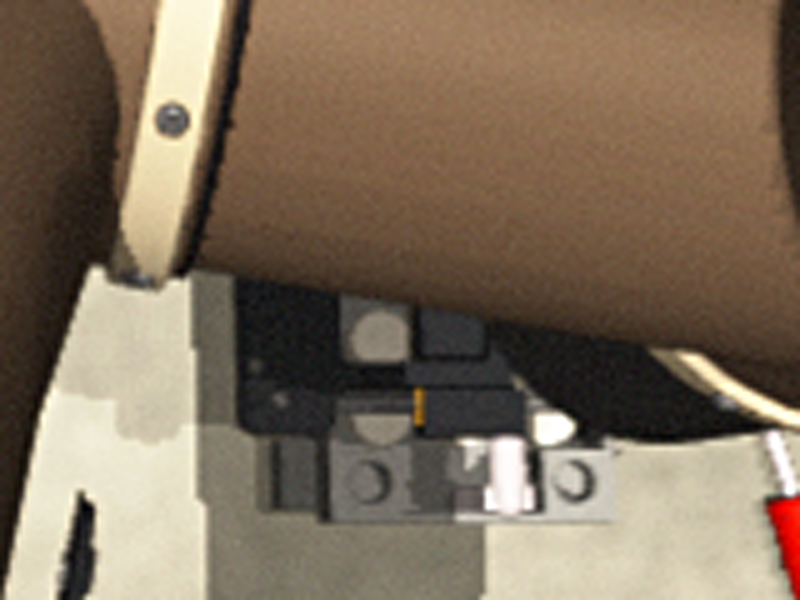

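```bash
cat >> h.py <<'E'
def tray(x,y,z,yaw):
    c,s=np.cos(np.radians(yaw)),np.sin(np.radians(yaw))
    out=[]
    for h in(.012,.05):
        out.append([[x+c*a-s*b,y+s*a+c*b,z+h] for a,b in((.065,.05),(-.065,.05),(-.065,-.05),(.065,-.05))])
    th=np.linspace(0,2*np.pi,20)
    for sx in(1,-1):
        for sy in(1,-1):
            out.append([[x+c*a-s*b,y+s*a+c*b,z+.05] for a,b in zip(sx*.051+.007*np.cos(th),sy*.036+.007*np.sin(th))])
    return out
def overlay(img,n,polys,x0,y0,x1,y1,f,name,col=(0,255,0)):
    q=cv2.resize(img[y0:y1,x0:x1,::-1],None,fx=f,fy=f,interpolation=cv2.INTER_CUBIC)
    for P,col in polys:
        uv=(w2px(n,P)-[x0,y0]+.5)*f-.5
        cv2.polylines(q,[np.round(uv*16).astype(np.int32).reshape(-1,1,2)],True,col,1,cv2.LINE_AA,4)
    cv2.imwrite(f"pics/{name}.png",q)
E
python3 - <<'E'
from h import *
f=np.load("c0.npz")
G=[(t,(0,255,0)) for t in tray(.480,-.271,0,-.2)]; H=[(t,(0,255,255)) for t in tray(.6407,.0982,0,9.8)]
overlay(f["p"],"top",G,350,240,450,340,6,"o_bt"); overlay(f["p2"],"scene",G,220,180,320,260,7,"o_bs")
overlay(f["p"],"top",H,170,160,270,260,6,"o_tt"); overlay(f["p2"],"scene",H,350,240,450,340,6,"o_ts")
for a,b,o in(("o_bt","o_tt","oA"),):
    cv2.imwrite("pics/oA.png",np.hstack([cv2.resize(cv2.imread(f"pics/{k}.png"),(400,400)) for k in(a,b)]))
    cv2.imwrite("pics/oB.png",np.vstack([cv2.imread("pics/o_bs.png")]))
E
```

```text
(no output)
```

View pics/o_bt.png

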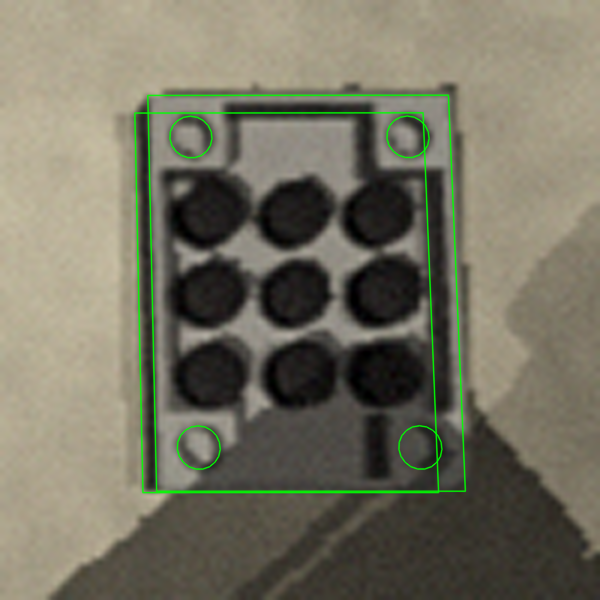

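View pics/o_tt.png

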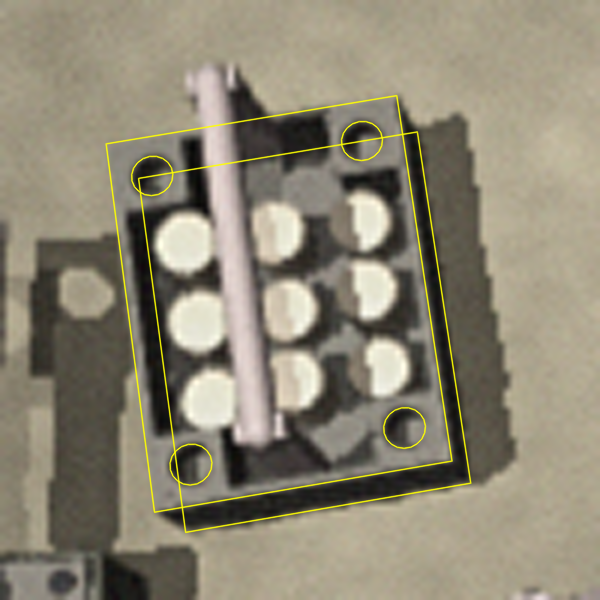

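View pics/o_bs.png

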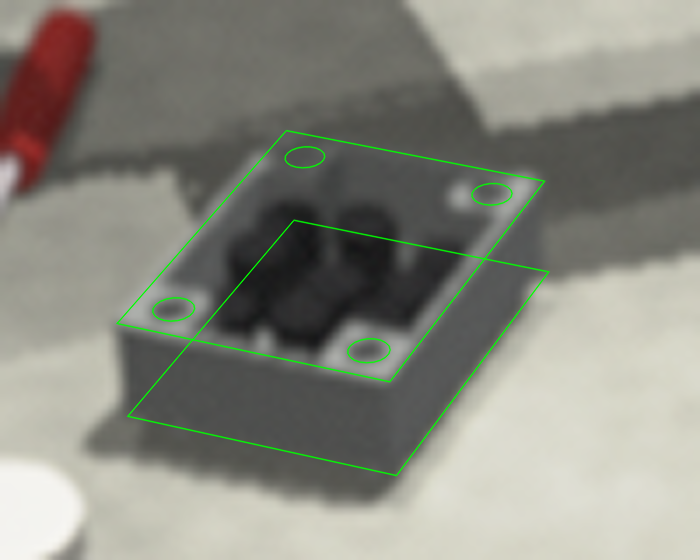

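View pics/o_ts.png

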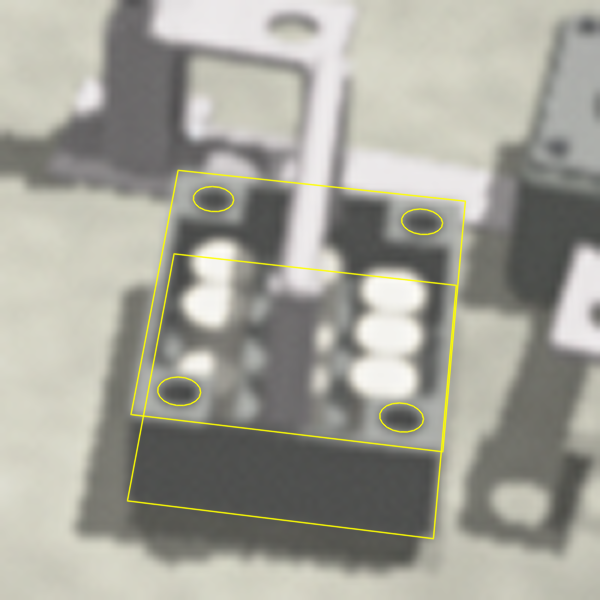

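```bash
python3 - <<'E'
from h import *
p,_=r.capture("scene"); q,_=r.capture("top"); P,R,s=pose(); print(P)
T=[(t,(0,255,255)) for t in tray(P[0],P[1],P[2]-.097,0)]; G=[(t,(0,255,0)) for t in tray(.48,-.271,0,-.2)]
overlay(p,"scene",T+G,220,150,320,260,7,"o2s"); overlay(q,"top",T,370,270,460,340,8,"o2t")
E
```

```text
[ 0.4769791 -0.27816    0.184029 ]
```

View pics/o2s.png

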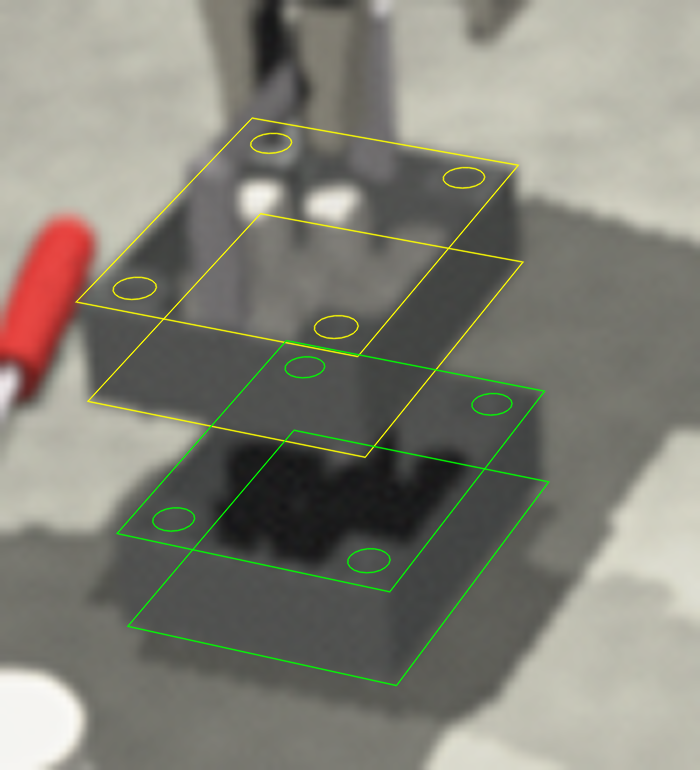

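View pics/o2t.png

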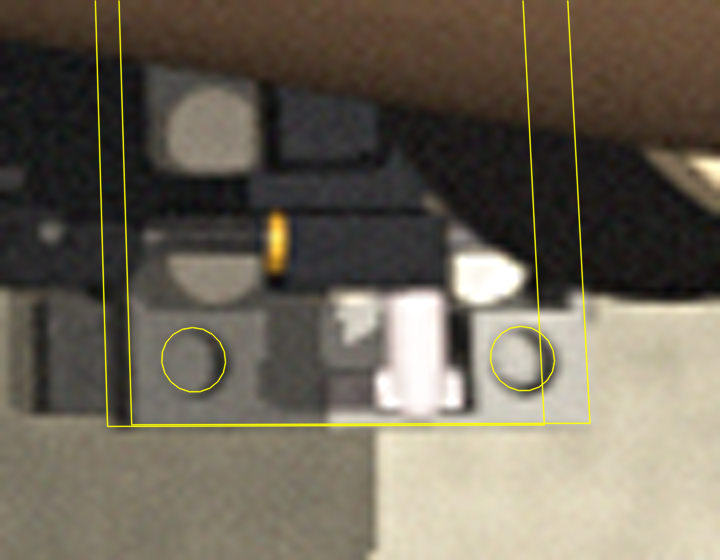

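```bash
cat > faces.py <<'E'
from h import *
def faces(zc_top, px, py, N=3, bx=.48,by=-.271):
    C=np.concatenate([cloud("scene",r.capture("scene")[1]).reshape(-1,3) for _ in range(N)])
    o={}
    for nm,x,y,z in(("base",bx,by,0),("top",px,py,zc_top)):
        Z=(C[:,2]>z+.017)&(C[:,2]<z+.045)
        fx=C[Z&(abs(C[:,0]-x-.065)<.012)&(abs(C[:,1]-y)<.04)]; fy=C[Z&(abs(C[:,1]-y-.05)<.012)&(abs(C[:,0]-x)<.052)]
        if 1:
            def fit(A,u,v): # A[:,u]=a+b*(A[:,v]-c)+d*(z-zm)
                c=y if v==1 else x
                for _ in range(3):
                    M=np.c_[np.ones(len(A)),A[:,v]-c,A[:,2]-z-.03]; k=np.linalg.lstsq(M,A[:,u],rcond=None)[0]; e=A[:,u]-M@k; A=A[abs(e)<2*e.std()+1e-4]
                return k,len(A),e.std()
            for lab,A,u,v in(("x",fx,0,1),("y",fy,1,0)):
                k,n,sd=fit(A,u,v); print(nm,"face",lab,"n",n,"centre",round(k[0]-(.065 if u==0 else .05),4),"yaw",round(np.degrees(np.arctan(k[1]))*(-1 if u==0 else 1),2),"tilt",round(np.degrees(k[2]),2),"sd",round(sd,4))
E
python3 - <<'E'
from faces import *
P,R,s=pose(); faces(P[2]-.097,P[0],P[1]); P,R,s=pose(); print(P,R.as_matrix()[:,1])
E
```

```text
base face x n 819 centre 0.4818 yaw -0.14 tilt -1.05 sd 0.0018
base face y n 514 centre -0.272 yaw -0.1 tilt -0.35 sd 0.001
top face x n 896 centre 0.4791 yaw 0.09 tilt -0.12 sd 0.0018
top face y n 575 centre -0.2795 yaw -0.05 tilt 0.16 sd 0.001
[ 0.47749912 -0.27804313  0.18460983] [-7.75380828e-04  9.99998327e-01 -1.65647154e-03]
```

Emit:
{"name": "arm_command", "arguments": {"plan": [{"dx":0.4,"dy":0.19,"dz":0.07,"wx":0,"wy":0,"wz":0},{"dx":0.4,"dy":0.18,"dz":0.07,"wx":0,"wy":0,"wz":0},{"dx":0.2,"dy":0,"dz":0,"wx":0,"wy":0,"wz":0}]}}

```text
time_s: 10.25
tcp_pos: [0.4824, -0.2702, 0.166]
eef_rot: [-12.8, 89.3, -12.7]
contact_force: [-0.4, -0.6, -5.6]
gripper_width: 0.0107
```

```bash
python3 - <<'E'
from faces import *
P,R,s=pose(); print(P); faces(P[2]-.097,P[0],P[1],2); go([.4802,-.2706,.15],90)
E
```

```text
[ 0.48243545 -0.27017415  0.16600313]
base face x n 555 centre 0.4816 yaw -0.26 tilt -0.13 sd 0.0018
base face y n 337 centre -0.2718 yaw 0.11 tilt 0.82 sd 0.001
top face x n 577 centre 0.4843 yaw -0.43 tilt 0.42 sd 0.0018
top face y n 368 centre -0.2712 yaw 0.06 tilt 0.01 sd 0.001
t 10.35 pos [ 0.4818 -0.2704  0.1657] yaxis [-0.002  1.    -0.003] j6 [ -9.   12.1 -21.2   0.1 -56.1 -81. ]
 shift in units now: [ 0.79 -0.01 -0.09]  after turn: [ 0.79 -0.01 -0.08]  turn: [0.02 0.13 0.03] w 0.0106 F [-0.1 -0.1 -4.9]
```

Emit:
{"name": "arm_command", "arguments": {"plan": [{"dx":0.35,"dy":0,"dz":-0.09,"wx":0,"wy":0.12,"wz":0.03},{"dx":0.3,"dy":0,"dz":0,"wx":0,"wy":0,"wz":0}]}}

```text
time_s: 10.52
tcp_pos: [0.4808, -0.2705, 0.153]
eef_rot: [-23.9, 89.9, -23.7]
contact_force: [-0.4, 0.2, -7.0]
gripper_width: 0.0103
```

```bash
python3 - <<'E'
from faces import *
P,R,s=pose(); print(P); faces(P[2]-.097,P[0],P[1],2); go([.4802,-.2706,.135],90)
E
```

```text
[ 0.480761   -0.27052289  0.15303975]
base face x n 549 centre 0.4817 yaw 0.06 tilt 1.54 sd 0.0019
base face y n 341 centre -0.2719 yaw 0.13 tilt -0.49 sd 0.001
top face x n 583 centre 0.4819 yaw 0.48 tilt 0.89 sd 0.0018
top face y n 369 centre -0.2715 yaw -0.0 tilt 0.4 sd 0.001
t 10.62 pos [ 0.4804 -0.2705  0.1524] yaxis [-0.002  1.    -0.001] j6 [ -9.   13.1 -21.8   0.  -55.  -80.9]
 shift in units now: [ 0.87 -0.   -0.01]  after turn: [ 0.87 -0.   -0.01]  turn: [0.03 0.02 0.01] w 0.0106 F [-0.5 -0.3 -5.4]
```

Aligned to within a fraction of a mm; lower.

Emit:
{"name": "arm_command", "arguments": {"plan": [{"dx":0.25,"dy":0,"dz":0,"wx":0,"wy":0,"wz":0},{"dx":0.25,"dy":0,"dz":0,"wx":0,"wy":0,"wz":0},{"dx":0.2,"dy":0,"dz":0,"wx":0,"wy":0,"wz":0}]}}

```text
time_s: 10.87
tcp_pos: [0.4811, -0.271, 0.138]
eef_rot: [-27.6, 89.8, -27.4]
contact_force: [0.6, -0.3, -6.1]
gripper_width: 0.0105
```

```bash
python3 - <<'E'
from h import *
go([.4802,-.2706,.135],90)
E
```

```text
t 10.87 pos [ 0.4811 -0.271   0.138 ] yaxis [-0.002  1.    -0.001] j6 [ -9.   14.  -22.8   0.1 -53.  -80.9]
 shift in units now: [ 0.15  0.02 -0.04]  after turn: [ 0.15  0.02 -0.04]  turn: [0.03 0.03 0.02] w 0.0105 F [ 0.6 -0.3 -6.1]
```

Emit:
{"name": "arm_command", "arguments": {"plan": [{"dx":0.15,"dy":0,"dz":-0.02,"wx":0,"wy":0,"wz":0},{"dx":0.1,"dy":0,"dz":0,"wx":0,"wy":0,"wz":0}]}}

```text
time_s: 11.03
tcp_pos: [0.4812, -0.2718, 0.1341]
eef_rot: [-43.1, 89.7, -42.9]
contact_force: [-9.6, 6.9, 28.9]
gripper_width: 0.0108
```

```bash
python3 - <<'E'
from h import *
go([.4802,-.2706,.135],90)
p,d=r.capture("scene"); cv2.imwrite("pics/st1.png",cv2.resize(p[150:270,200:360,::-1],None,fx=5,fy=5))
go([.4802,-.2706,.135],90)
E
```

```text
t 11.03 pos [ 0.4812 -0.2718  0.1341] yaxis [-0.003  1.    -0.003] j6 [ -9.   14.2 -23.2   0.2 -52.4 -80.9]
 shift in units now: [-0.05  0.06 -0.05]  after turn: [-0.05  0.06 -0.05]  turn: [0.04 0.04 0.04] w 0.0108 F [-9.6  6.9 28.9]
t 11.08 pos [ 0.4812 -0.2718  0.1343] yaxis [-0.003  1.    -0.003] j6 [ -9.   14.2 -23.2   0.2 -52.4 -80.9]
 shift in units now: [-0.04  0.06 -0.05]  after turn: [-0.04  0.06 -0.05]  turn: [0.04 0.04 0.04] w 0.0106 F [-5.3  2.7 10.3]
```

View pics/st1.png

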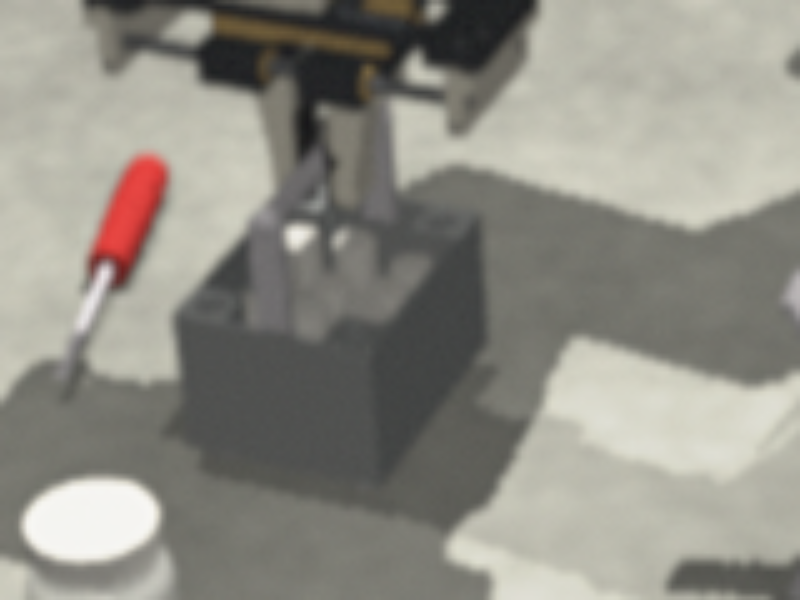

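Emit:
{"name": "arm_command", "arguments": {"plan": [{"dx":0,"dy":0,"dz":0,"wx":0,"wy":0,"wz":0},{"dx":0,"dy":0,"dz":0,"wx":0,"wy":0,"wz":0},{"dx":0,"dy":0,"dz":0,"wx":0,"wy":0,"wz":0},{"dx":0,"dy":0,"dz":0,"wx":0,"wy":0,"wz":0}], "fingers": 0}}

```text
time_s: 11.42
tcp_pos: [0.4836, -0.273, 0.1372]
eef_rot: [-32.0, 89.3, -31.8]
contact_force: [0.5, 0.1, -0.3]
gripper_width: 0.0319
```

```bash
python3 - <<'E'
from h import *
go([.4802,-.2706,.135],90)
E
```

```text
t 11.42 pos [ 0.4836 -0.273   0.1372] yaxis [-0.004  1.    -0.006] j6 [ -9.1  14.  -23.    0.3 -52.4 -80.9]
 shift in units now: [ 0.11  0.12 -0.17]  after turn: [ 0.11  0.12 -0.17]  turn: [0.06 0.12 0.08] w 0.0319 F [ 0.5  0.1 -0.3]
```

Emit:
{"name": "arm_command", "arguments": {"plan": [{"dx":-0.1,"dy":0.06,"dz":-0.1,"wx":0,"wy":0.12,"wz":0.05},{"dx":-0.1,"dy":0,"dz":0,"wx":0,"wy":0,"wz":0},{"dx":-0.4,"dy":0,"dz":0,"wx":0,"wy":0,"wz":0},{"dx":-0.8,"dy":0,"dz":0,"wx":0,"wy":0,"wz":0},{"dx":-1,"dy":0,"dz":0,"wx":0,"wy":0,"wz":0},{"dx":-1,"dy":0,"dz":0,"wx":0,"wy":0,"wz":0},{"dx":-1,"dy":0,"dz":0,"wx":0,"wy":0,"wz":0},{"dx":-1,"dy":0,"dz":0,"wx":0,"wy":0,"wz":0},{"dx":-0.8,"dy":0,"dz":0,"wx":0,"wy":0,"wz":0}], "fingers": -0.2}}

```text
time_s: 12.17
tcp_pos: [0.4798, -0.2712, 0.2663]
eef_rot: [-175.8, 89.6, -175.6]
contact_force: [0.5, 0.2, -0.2]
gripper_width: 0.0526
```

```bash
python3 - <<'E'
from faces import *
p,d=r.capture("scene"); cv2.imwrite("pics/st2.png",cv2.resize(p[150:330,180:530,::-1],None,fx=2.2,fy=2.2))
faces(.038,.4805,-.271,2); go([.598,.1996,.25],-90)
for n in("top","scene"):
    p,d=r.capture(n)
    C=cloud(n,d).reshape(-1,3);C=C[d.ravel()>0]
    for nm,b in(("stackrim",(.38,.58,-.37,-.18,.082,.094)),("isobox",(.43,.57,.12,.27,.055,.066)),("lever",(.55,.605,.12,.27,.082,.098)),("tab",(.61,.70,.12,.27,.066,.08))):
        S=C[(C[:,0]>b[0])&(C[:,0]<b[1])&(C[:,1]>b[2])&(C[:,1]<b[3])&(C[:,2]>b[4])&(C[:,2]<b[5])]
        if len(S)>20:
            R=cv2.minAreaRect((S[:,:2]*1000).astype(np.float32)); print(n,nm,len(S),S.mean(0).round(4),np.round(R[0],1),np.round(R[1],1),round(R[2],1))
    for q,z in(("handle_hole",.076),("lug_hole",.066),("tongue_hinge",.083)):
        for o in r.spot_point(n,q)[:1]: print(q,n,round(o["score"],2),px2w(n,o["centre"],z).round(4))
E
```

```text
base face x n 560 centre 0.4817 yaw 0.33 tilt 0.61 sd 0.0018
base face y n 339 centre -0.2718 yaw -0.1 tilt -1.35 sd 0.001
top face x n 568 centre 0.4824 yaw 0.18 tilt -0.76 sd 0.0018
top face y n 359 centre -0.2723 yaw 0.22 tilt -0.54 sd 0.001
t 12.32 pos [ 0.4804 -0.2712  0.266 ] yaxis [-0.004  1.    -0.001] j6 [ -9.    8.1 -12.4   0.1 -69.9 -80.7]
 shift in units now: [ 0.75 23.52  5.99]  after turn: [  0.8  -23.54  -5.88]  turn: [-3.922e+01 -1.000e-02 -1.000e-01] w 0.0526 F [-0.1  0.6 -1.1]
top stackrim 458 [ 0.437  -0.2767  0.087 ] [ 474.5 -271.8] [100.2 115. ] 89.8
top isobox 298 [0.52   0.235  0.0591] [511.6 232.2] [74.6 27.5] 3.6
top lever 190 [0.5832 0.2009 0.0913] [577.6 199.9] [54.2 18. ] 0.5
top tab 33 [0.6206 0.2153 0.0753] [621.5 213.7] [10.7 19.8] 89.7
handle_hole top 0.84 [[0.6444 0.2009 0.076 ]]
scene stackrim 639 [ 0.4921 -0.2652  0.0867] [ 483.8 -270.9] [104.4 141.4] 89.8
scene isobox 880 [0.5153 0.2007 0.0605] [507.6 198.2] [101.6  98.3] 3.2
scene lever 170 [0.5776 0.2003 0.0923] [577.7 199.6] [54.8 20.3] 1.4
scene tab 331 [0.6407 0.2015 0.0763] [639.7 201. ] [55.7 36.2] 1.3
handle_hole scene 0.93 [[0.6415 0.1989 0.076 ]]
lug_hole scene 0.79 [[0.5061 0.0593 0.066 ]]
tongue_hinge scene 0.65 [[0.5209 0.005  0.083 ]]
```

View pics/st2.png

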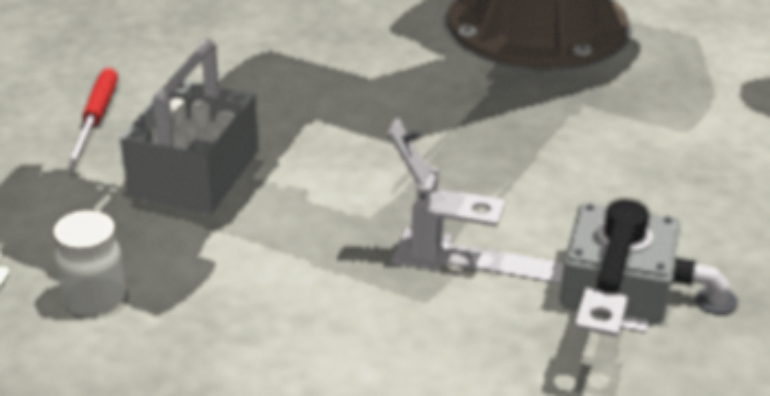

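Emit:
{"name": "arm_command", "arguments": {"plan": [{"dx":0,"dy":0.5,"dz":0.12,"wx":0,"wy":0,"wz":0},{"dx":0,"dy":1,"dz":0.26,"wx":0,"wy":0,"wz":0},{"dx":0,"dy":1,"dz":0.26,"wx":0,"wy":0,"wz":0},{"dx":0,"dy":1,"dz":0.26,"wx":0,"wy":0,"wz":0},{"dx":0,"dy":1,"dz":0.26,"wx":0,"wy":0,"wz":0},{"dx":0,"dy":1,"dz":0.26,"wx":0,"wy":0,"wz":0},{"dx":0,"dy":1,"dz":0.26,"wx":0,"wy":0,"wz":0},{"dx":0,"dy":1,"dz":0.26,"wx":0,"wy":0,"wz":0},{"dx":0,"dy":1,"dz":0.26,"wx":0,"wy":0,"wz":0},{"dx":0,"dy":1,"dz":0.26,"wx":0,"wy":0,"wz":0},{"dx":0,"dy":1,"dz":0.26,"wx":0,"wy":0,"wz":0},{"dx":0,"dy":1,"dz":0.26,"wx":0,"wy":0,"wz":0},{"dx":0,"dy":1,"dz":0.26,"wx":0,"wy":0,"wz":0},{"dx":0,"dy":1,"dz":0.26,"wx":0,"wy":0,"wz":0},{"dx":0,"dy":1,"dz":0.26,"wx":0,"wy":0,"wz":0},{"dx":0,"dy":1,"dz":0.26,"wx":0,"wy":0,"wz":0},{"dx":0,"dy":1,"dz":0.26,"wx":0,"wy":0,"wz":0},{"dx":0,"dy":1,"dz":0.26,"wx":0,"wy":0,"wz":0},{"dx":0,"dy":1,"dz":0.26,"wx":0,"wy":0,"wz":0},{"dx":0,"dy":1,"dz":0.26,"wx":0,"wy":0,"wz":0}], "fingers": -0.2}}

```text
time_s: 14.38
tcp_pos: [0.5797, 0.1441, 0.2577]
eef_rot: [-179.9, 89.0, -179.9]
contact_force: [0.2, 0.2, -1.0]
gripper_width: 0.0527
```

Emit:
{"name": "arm_command", "arguments": {"plan": [{"dx":0,"dy":1,"dz":0.26,"wx":0,"wy":0,"wz":0},{"dx":0,"dy":1,"dz":0.26,"wx":0,"wy":0,"wz":0},{"dx":0,"dy":0.8,"dz":0.26,"wx":0,"wy":0,"wz":0},{"dx":0,"dy":0,"dz":0,"wx":-1,"wy":0,"wz":0},{"dx":0,"dy":0,"dz":0,"wx":-1,"wy":0,"wz":0},{"dx":0,"dy":0,"dz":0,"wx":-1,"wy":0,"wz":0},{"dx":0,"dy":0,"dz":0,"wx":-1,"wy":0,"wz":0},{"dx":0,"dy":0,"dz":0,"wx":-1,"wy":0,"wz":0},{"dx":0,"dy":0,"dz":0,"wx":-1,"wy":0,"wz":0},{"dx":0,"dy":0,"dz":0,"wx":-1,"wy":0,"wz":0},{"dx":0,"dy":0,"dz":0,"wx":-1,"wy":0,"wz":0},{"dx":0,"dy":0,"dz":0,"wx":-1,"wy":0,"wz":0},{"dx":0,"dy":0,"dz":0,"wx":-1,"wy":0,"wz":0},{"dx":0,"dy":0,"dz":0,"wx":-1,"wy":0,"wz":0},{"dx":0,"dy":0,"dz":0,"wx":-1,"wy":0,"wz":0},{"dx":0,"dy":0,"dz":0,"wx":-1,"wy":0,"wz":0},{"dx":0,"dy":0,"dz":0,"wx":-1,"wy":0,"wz":0},{"dx":0,"dy":0,"dz":0,"wx":-1,"wy":0,"wz":0},{"dx":0,"dy":0,"dz":0,"wx":-1,"wy":0,"wz":0},{"dx":0,"dy":0,"dz":0,"wx":-1,"wy":0,"wz":0}]}}

```text
time_s: 16.05
tcp_pos: [0.5929, 0.2174, 0.2501]
eef_rot: [110.7, 88.4, -167.4]
contact_force: [-0.2, -1.1, 0.6]
gripper_width: 0.0525
```

```bash
python3 - <<'E'
from h import *
go([.5985,.2002,.20],-88.8)
E
```

```text
t 16.05 pos [0.5929 0.2174 0.2501] yaxis [-0.99   0.141  0.026] j6 [ 37.4  17.   -2.5  -0.7 -72.  -45.3]
 shift in units now: [ 2.5  -0.46 -0.79]  after turn: [ 2.5   0.87 -0.26]  turn: [-21.66   0.19  -0.35] w 0.0525 F [-0.2 -1.1  0.6]
```

Emit:
{"name": "arm_command", "arguments": {"plan": [{"dx":0,"dy":0,"dz":0,"wx":-1,"wy":0,"wz":0},{"dx":0,"dy":0,"dz":0,"wx":-1,"wy":0,"wz":0},{"dx":0,"dy":0,"dz":0,"wx":-1,"wy":0,"wz":0},{"dx":0,"dy":0,"dz":0,"wx":-1,"wy":0,"wz":0},{"dx":0,"dy":0,"dz":0,"wx":-1,"wy":0,"wz":0},{"dx":0,"dy":0,"dz":0,"wx":-1,"wy":0,"wz":0},{"dx":0,"dy":0,"dz":0,"wx":-1,"wy":0,"wz":0},{"dx":0,"dy":0,"dz":0,"wx":-1,"wy":0,"wz":0},{"dx":0,"dy":0,"dz":0,"wx":-1,"wy":0,"wz":0},{"dx":0,"dy":0,"dz":0,"wx":-1,"wy":0,"wz":0},{"dx":0,"dy":0,"dz":0,"wx":-1,"wy":0,"wz":0},{"dx":0,"dy":0,"dz":0,"wx":-1,"wy":0,"wz":0},{"dx":0,"dy":0,"dz":0,"wx":-1,"wy":0,"wz":0},{"dx":0,"dy":0,"dz":0,"wx":-1,"wy":0,"wz":0},{"dx":0,"dy":0,"dz":0,"wx":-1,"wy":0,"wz":0},{"dx":0,"dy":0,"dz":0,"wx":-1,"wy":0,"wz":0},{"dx":0,"dy":0,"dz":0,"wx":-1,"wy":0,"wz":0},{"dx":0,"dy":0,"dz":0,"wx":-1,"wy":0,"wz":0},{"dx":0,"dy":0,"dz":0,"wx":-1,"wy":0,"wz":0},{"dx":0,"dy":0,"dz":0,"wx":-1,"wy":0,"wz":0}]}}

```text
time_s: 17.72
tcp_pos: [0.5901, 0.2251, 0.2447]
eef_rot: [19.8, 87.8, -161.8]
contact_force: [0.9, 0.3, -0.6]
gripper_width: 0.0525
```

```bash
python3 - <<'E'
from h import *
go([.5985,.2002,.13],-88.8)
E
```

```text
t 17.72 pos [0.5901 0.2251 0.2447] yaxis [-0.029 -0.999  0.013] j6 [ 38.1  17.6  -2.4  -0.8 -72.1  50.5]
 shift in units now: [ 5.73  1.16 -0.66]  after turn: [ 5.73  1.26 -0.39]  turn: [-0.63  0.45 -0.15] w 0.0525 F [ 0.9  0.3 -0.6]
```

Emit:
{"name": "arm_command", "arguments": {"plan": [{"dx":0.6,"dy":0.65,"dz":-0.2,"wx":-0.63,"wy":0.45,"wz":-0.15},{"dx":1,"dy":0.6,"dz":-0.2,"wx":0,"wy":0,"wz":0},{"dx":1,"dy":0,"dz":0,"wx":0,"wy":0,"wz":0},{"dx":1,"dy":0,"dz":0,"wx":0,"wy":0,"wz":0},{"dx":1,"dy":0,"dz":0,"wx":0,"wy":0,"wz":0},{"dx":0.6,"dy":0,"dz":0,"wx":0,"wy":0,"wz":0}]}}

```text
time_s: 18.22
tcp_pos: [0.5998, 0.2026, 0.1402]
eef_rot: [-155.0, 89.5, 26.8]
contact_force: [-0.5, -0.7, -0.1]
gripper_width: 0.0529
```

```bash
python3 - <<'E'
from h import *
go([.5985,.2002,.077],-88.8)
p,d=r.capture("scene"); cv2.imwrite("pics/l1.png",cv2.resize(p[200:340,340:540,::-1],None,fx=4,fy=4))
E
```

```text
t 18.22 pos [0.5998 0.2026 0.1402] yaxis [ 0.031 -1.    -0.004] j6 [ 36.3  20.7 -12.6   0.1 -56.2  55.4]
 shift in units now: [3.16 0.13 0.09]  after turn: [3.16 0.12 0.07]  turn: [ 0.12 -0.1   0.05] w 0.0529 F [-0.5 -0.7 -0.1]
```

View pics/l1.png

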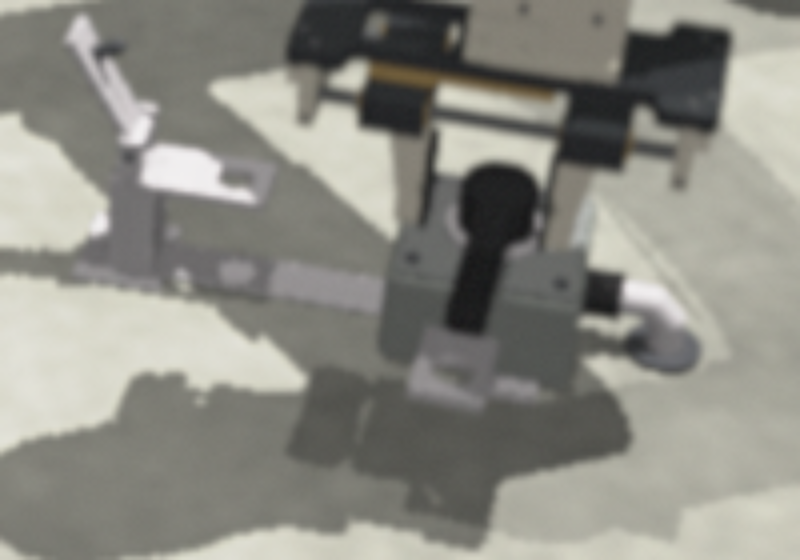

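Emit:
{"name": "arm_command", "arguments": {"plan": [{"dx":0.9,"dy":0.12,"dz":0.07,"wx":0.12,"wy":-0.1,"wz":0.05},{"dx":0.9,"dy":0,"dz":0,"wx":0,"wy":0,"wz":0},{"dx":0.8,"dy":0,"dz":0,"wx":0,"wy":0,"wz":0},{"dx":0.4,"dy":0,"dz":0,"wx":0,"wy":0,"wz":0}]}}

```text
time_s: 18.6
tcp_pos: [0.5987, 0.2016, 0.0781]
eef_rot: [54.0, 89.9, -124.8]
contact_force: [-0.2, -0.1, -0.5]
gripper_width: 0.0527
```

```bash
python3 - <<'E'
from h import *
go([.5985,.2002,.077],-88.8)
E
```

```text
t 18.6 pos [0.5987 0.2016 0.0781] yaxis [ 0.021 -1.     0.001] j6 [ 36.3  24.5 -16.    0.  -49.6  54.9]
 shift in units now: [0.05 0.07 0.01]  after turn: [0.05 0.07 0.01]  turn: [ 0.    0.01 -0.02] w 0.0527 F [-0.2 -0.1 -0.5]
```

Emit:
{"name": "arm_command", "arguments": {"plan": [{"dx":0,"dy":0.07,"dz":0,"wx":0,"wy":0,"wz":0},{"dx":0,"dy":0,"dz":0,"wx":0,"wy":0,"wz":0},{"dx":0,"dy":0,"dz":0,"wx":0,"wy":0,"wz":0},{"dx":0,"dy":0,"dz":0,"wx":0,"wy":0,"wz":0},{"dx":0,"dy":0,"dz":0,"wx":0,"wy":0,"wz":0},{"dx":0,"dy":0,"dz":0,"wx":0,"wy":0,"wz":0}], "fingers": 1, "force": 15}}

```text
time_s: 19.1
tcp_pos: [0.5998, 0.2014, 0.0804]
eef_rot: [126.1, 89.9, -52.7]
contact_force: [0.7, -0.1, -7.2]
gripper_width: 0.0202
```

```bash
python3 - <<'E'
from h import *
go([.5985,.2002,.077],-88.8)
E
```

```text
t 19.1 pos [0.5998 0.2014 0.0804] yaxis [ 0.022 -1.     0.001] j6 [ 36.2  24.4 -15.8   0.1 -49.8  55. ]
 shift in units now: [0.17 0.06 0.07]  after turn: [0.17 0.06 0.07]  turn: [ 0.01 -0.01 -0.01] w 0.0202 F [ 0.7 -0.1 -7.2]
```

Emit:
{"name": "arm_command", "arguments": {"plan": [{"dx":0.1,"dy":0.19,"dz":0.01,"wx":0.5,"wy":0,"wz":0},{"dx":0.05,"dy":0.31,"dz":0.012,"wx":0.8,"wy":0,"wz":0},{"dx":0,"dy":0.31,"dz":0.012,"wx":0.8,"wy":0,"wz":0},{"dx":0,"dy":0.31,"dz":0.012,"wx":0.8,"wy":0,"wz":0},{"dx":0,"dy":0.31,"dz":0.012,"wx":0.8,"wy":0,"wz":0}]}}

```text
time_s: 19.52
tcp_pos: [0.5967, 0.1751, 0.0804]
eef_rot: [-139.1, 89.7, 24.9]
contact_force: [1.6, 1.2, -4.2]
gripper_width: 0.0197
```

```bash
cat >> h.py <<'E'
def lev(th,R=.0963,z=.077,piv=(.5035,.1982)):
    # lever world yaw th deg
    a=np.radians(th); go([piv[0]+R*np.cos(a),piv[1]+R*np.sin(a),z],th-90)
    p=pose()[0]; d=p[:2]-np.array(piv); print(" R",np.hypot(*d).round(4),"ang",np.degrees(np.arctan2(d[1],d[0])).round(2))
E
python3 - <<'E'
from h import *
lev(-86.2)
E
```

```text
t 19.52 pos [0.5967 0.1751 0.0804] yaxis [-0.275 -0.961 -0.003] j6 [ 34.4  23.4 -17.5   0.1 -48.8  39.6]
 shift in units now: [0.14 4.7  3.17]  after turn: [ 0.17  4.57 -3.35]  turn: [15.32 -0.02  0.07] w 0.0197 F [ 1.6  1.2 -4.2]
 R 0.096 ang -13.93
```

Emit:
{"name": "arm_command", "arguments": {"plan": [{"dx":0.02,"dy":0.35,"dz":0.012,"wx":0.8,"wy":0,"wz":0},{"dx":0.02,"dy":0.34,"dz":0.012,"wx":0.8,"wy":0,"wz":0},{"dx":0.02,"dy":0.32,"dz":0.012,"wx":0.8,"wy":0,"wz":0},{"dx":0.02,"dy":0.32,"dz":0.012,"wx":0.8,"wy":0,"wz":0},{"dx":0.02,"dy":0.32,"dz":0.012,"wx":0.8,"wy":0,"wz":0},{"dx":0.02,"dy":0.32,"dz":0.012,"wx":0.8,"wy":0,"wz":0},{"dx":0,"dy":0.32,"dz":0.012,"wx":0.8,"wy":0,"wz":0},{"dx":0,"dy":0.32,"dz":0.012,"wx":0.8,"wy":0,"wz":0}]}}

```text
time_s: 20.18
tcp_pos: [0.5716, 0.1316, 0.0804]
eef_rot: [-105.8, 89.3, 27.7]
contact_force: [3.0, 0.0, -5.3]
gripper_width: 0.0204
```

```bash
python3 - <<'E'
from h import *
lev(-86.2)
E
```

```text
t 20.18 pos [0.5716 0.1316 0.0804] yaxis [-0.725 -0.688 -0.013] j6 [ 32.1  20.4 -22.5   0.1 -46.4  11.4]
 shift in units now: [0.12 3.25 1.06]  after turn: [ 0.17  3.17 -1.27]  turn: [8.66 0.01 0.17] w 0.0204 F [ 3.   0.  -5.3]
 R 0.0952 ang -44.39
```

Emit:
{"name": "arm_command", "arguments": {"plan": [{"dx":0.02,"dy":0.33,"dz":0.0,"wx":0.8,"wy":0,"wz":0.03},{"dx":0.02,"dy":0.33,"dz":0.005,"wx":0.8,"wy":0,"wz":0.03},{"dx":0.02,"dy":0.33,"dz":0.005,"wx":0.8,"wy":0,"wz":0.03},{"dx":0.02,"dy":0.33,"dz":0.005,"wx":0.8,"wy":0,"wz":0.03},{"dx":0.02,"dy":0.33,"dz":0.005,"wx":0.8,"wy":0,"wz":0},{"dx":0.02,"dy":0.33,"dz":0.01,"wx":0.8,"wy":0,"wz":0},{"dx":0,"dy":0.33,"dz":0.01,"wx":0.8,"wy":0,"wz":0},{"dx":0,"dy":0.25,"dz":0.01,"wx":0.6,"wy":0,"wz":0}]}}

```text
time_s: 20.85
tcp_pos: [0.5287, 0.1071, 0.0804]
eef_rot: [-85.4, 89.3, 18.5]
contact_force: [2.7, -0.3, -7.7]
gripper_width: 0.0199
```

```bash
python3 - <<'E'
from h import *
lev(-86.2)
E
```

```text
t 20.85 pos [0.5287 0.1071 0.0804] yaxis [-0.971 -0.239 -0.012] j6 [ 32.4  16.6 -28.5   0.2 -44.2 -18.7]
 shift in units now: [ 0.16  0.98 -0.02]  after turn: [ 0.17  0.96 -0.19]  turn: [2.19 0.03 0.15] w 0.0199 F [ 2.7 -0.3 -7.7]
 R 0.0945 ang -74.52
```

Emit:
{"name": "arm_command", "arguments": {"plan": [{"dx":0.02,"dy":0.33,"dz":-0.02,"wx":0.7,"wy":0,"wz":0.05},{"dx":0.02,"dy":0.3,"dz":-0.02,"wx":0.6,"wy":0,"wz":0.05},{"dx":0.0,"dy":0.15,"dz":-0.01,"wx":0.3,"wy":0,"wz":0.0}]}}

```text
time_s: 21.1
tcp_pos: [0.5151, 0.1046, 0.0804]
eef_rot: [-62.3, 89.4, 33.8]
contact_force: [4.5, -0.2, -10.9]
gripper_width: 0.0202
```

```bash
python3 - <<'E'
from h import *
lev(-86.2)
for n in("scene","top"):
    p,d=r.capture(n); q=p[190:310,340:520] if n=="scene" else p[200:320,120:300]
    cv2.imwrite(f"pics/l2{n}.png",cv2.resize(q[:,:,::-1],None,fx=4,fy=4,interpolation=cv2.INTER_CUBIC))
    for q,z in(("handle_hole",.076),("lug_hole",.066),("tongue_hinge",.083)):
        for o in r.spot_point(n,q)[:1]: print(q,n,round(o["score"],2),np.round(o["centre"],1),px2w(n,o["centre"],z).round(4))
E
```

```text
t 21.1 pos [0.5151 0.1046 0.0804] yaxis [-0.994 -0.106 -0.01 ] j6 [ 32.9  15.5 -30.1  -0.  -43.8 -26.8]
 shift in units now: [ 0.17  0.27 -0.1 ]  after turn: [ 0.17  0.27 -0.1 ]  turn: [0.5  0.07 0.12] w 0.0202 F [  4.5  -0.2 -10.9]
 R 0.0944 ang -82.94
handle_hole scene 0.91 [397.7 241.9] [[0.5165 0.058  0.076 ]]
lug_hole scene 0.75 [397.5 245.3] [[0.5153 0.0578 0.066 ]]
handle_hole top 0.93 [235.7 270.6] [[0.5125 0.049  0.076 ]]
lug_hole top 0.64 [230.2 273.9] [[0.5074 0.0615 0.066 ]]
tongue_hinge top 0.72 [258.1 270. ] [[0.5126 0.005  0.083 ]]
```

View pics/l2scene.png

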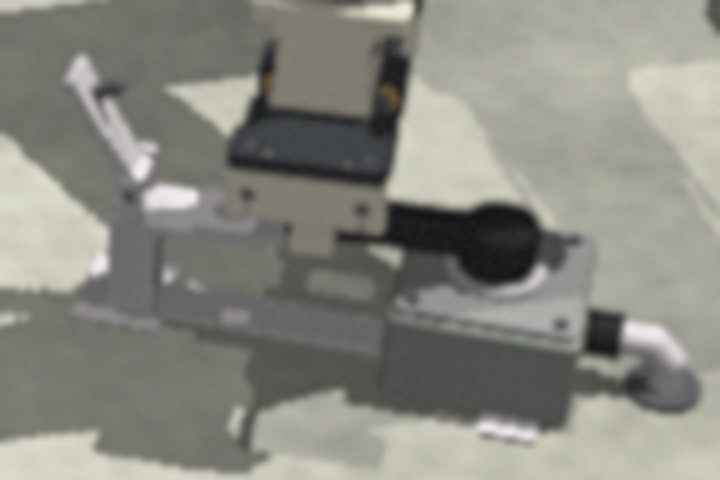

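View pics/l2top.png

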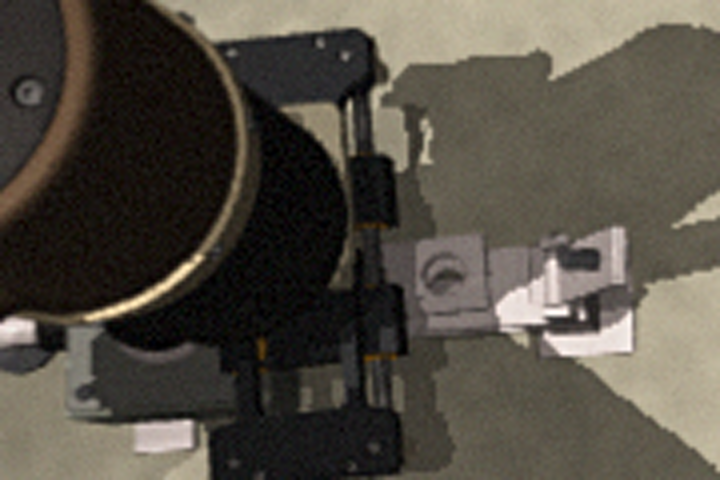

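```bash
python3 - <<'E'
from h import *
f=np.load("c0.npz"); p,_=r.capture("top"); np.save("top2.npy",p)
iso=(.5035,.1982); yaw=3.8
a=np.radians(yaw); lug=np.array([iso[0]+.14*np.sin(a),iso[1]-.14*np.cos(a)]); print("pred lug",lug)
th=np.linspace(0,2*np.pi,40)
def circ(c,z,R=.01): return [[c[0]+R*np.cos(t),c[1]+R*np.sin(t),z] for t in th]
overlay(f["p"],"top",[(circ(lug,.066),(0,255,0))],215,250,260,295,12,"h1")
overlay(p,"top",[(circ(lug,.066),(0,255,0)),(circ(lug,.076),(0,255,255))],215,250,260,295,12,"h2")
overlay(f["p2"],"scene",[(circ(lug,.066),(0,255,0))],375,225,420,270,12,"h3")
cv2.imwrite("pics/h12.png",np.hstack([cv2.resize(cv2.imread(f"pics/h{i}.png"),(400,400)) for i in(1,2)]))
print(px2w("top",[232.5,272.5],.066))
E
```

```text
pred lug [0.51277835 0.05850779]
[[0.51013622 0.05708793 0.066     ]]
```

View pics/h12.png

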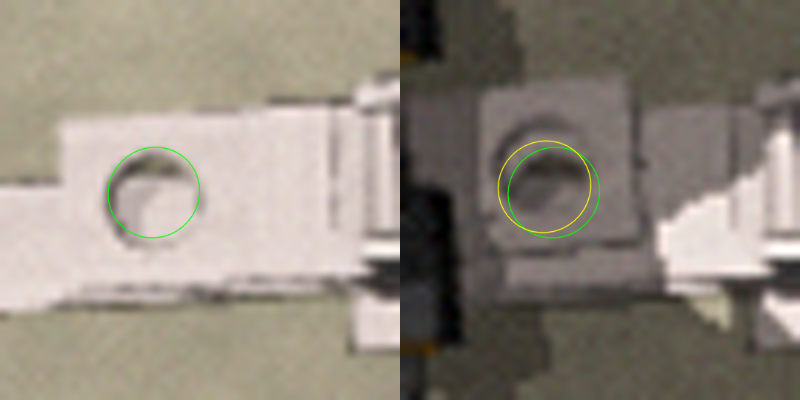

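View pics/h3.png

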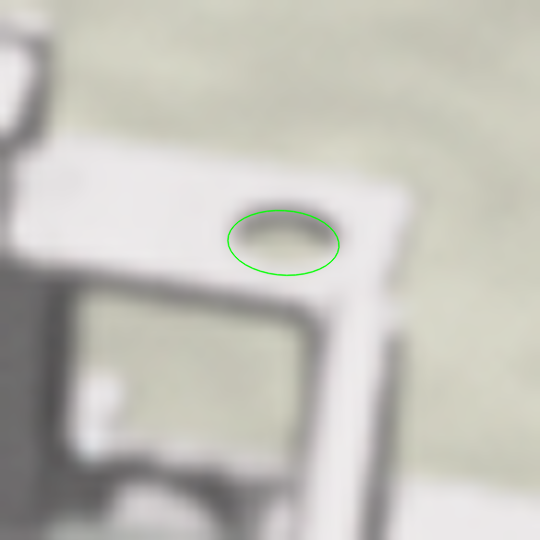

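Emit:
{"name": "arm_command", "arguments": {"plan": [{"dx":0.05,"dy":0.13,"dz":-0.01,"wx":0.3,"wy":0.04,"wz":0.08},{"dx":0.03,"dy":0.1,"dz":-0.01,"wx":0.25,"wy":0.03,"wz":0.04}]}}

```text
time_s: 21.72
tcp_pos: [0.5128, 0.1042, 0.0802]
eef_rot: [-104.9, 89.8, -11.1]
contact_force: [0.3, 1.7, -0.9]
gripper_width: 0.0201
```

```bash
cat > hv.py <<'E'
from h import *
import sys
p,_=r.capture("top"); p2,_=r.capture("scene"); lev(-86.2)
lug=np.array([.5118,.0582]); th=np.linspace(0,2*np.pi,40)
def circ(c,z,R=.01): return [[c[0]+R*np.cos(t),c[1]+R*np.sin(t),z] for t in th]
for n,a,b in(("top",p,(215,250,260,295)),("scene",p2,(375,220,420,265))):
    overlay(a,n,[(circ(lug,.066),(0,255,0)),(circ(lug,.076),(0,255,255))] if 0 else [],*b,9,"_a"); overlay(a,n,[(circ(lug,.076),(0,255,255))],*b,9,"_b")
    cv2.imwrite(f"pics/{sys.argv[1]}_{n}.png",np.hstack([cv2.imread("pics/_a.png"),cv2.imread("pics/_b.png")]))
E
python3 hv.py k1
```

```text
t 21.82 pos [0.5124 0.1042 0.0801] yaxis [-0.998 -0.068 -0.003] j6 [ 33.1  15.5 -30.1   0.2 -44.2 -29.3]
 shift in units now: [ 0.16  0.14 -0.1 ]  after turn: [ 0.16  0.13 -0.1 ]  turn: [ 0.02 -0.01  0.03] w 0.02 F [-0.2  0.8  2.2]
 R 0.0944 ang -84.56
```

View pics/k1_top.png

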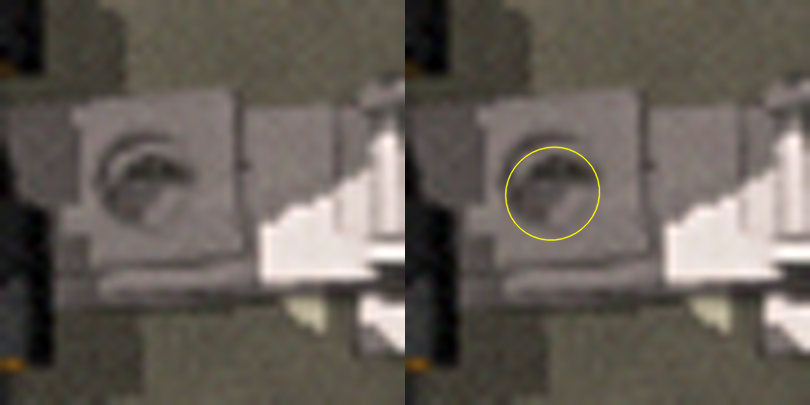

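View pics/k1_scene.png

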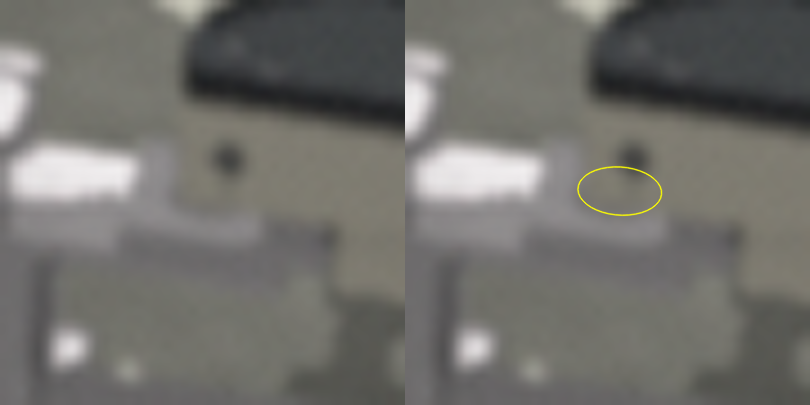

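Emit:
{"name": "arm_command", "arguments": {"plan": [{"dx":0,"dy":0.11,"dz":-0.01,"wx":0.27,"wy":0,"wz":0}]}}

```text
time_s: 21.9
tcp_pos: [0.5107, 0.1041, 0.0803]
eef_rot: [-97.3, 89.8, -4.6]
contact_force: [1.0, 2.5, -3.7]
gripper_width: 0.0197
```

```bash
python3 hv.py k2
```

```text
t 22.0 pos [0.5101 0.104  0.0802] yaxis [-0.999 -0.045 -0.003] j6 [ 33.2  15.3 -30.4   0.1 -44.1 -30.7]
 shift in units now: [ 0.16  0.02 -0.1 ]  after turn: [ 0.16  0.02 -0.09]  turn: [-0.26 -0.    0.04] w 0.0201 F [-1.   3.  -1.3]
 R 0.0944 ang -86.0
```

View pics/k2_top.png

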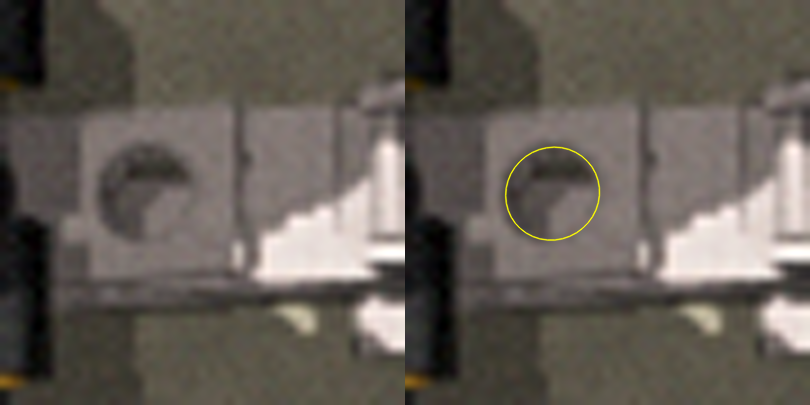

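Emit:
{"name": "arm_command", "arguments": {"plan": [{"dx":0,"dy":0,"dz":0,"wx":0,"wy":0,"wz":0},{"dx":0,"dy":0,"dz":0,"wx":0,"wy":0,"wz":0},{"dx":0,"dy":0,"dz":0,"wx":0,"wy":0,"wz":0},{"dx":0,"dy":0,"dz":0,"wx":0,"wy":0,"wz":0}], "fingers": -0.1}}

```text
time_s: 22.33
tcp_pos: [0.509, 0.1028, 0.08]
eef_rot: [-151.9, 89.9, -59.4]
contact_force: [-0.1, -0.3, -0.1]
gripper_width: 0.0412
```

```bash
python3 hv.py k3
```

```text
t 22.43 pos [0.509  0.1029 0.08  ] yaxis [-0.999 -0.045 -0.001] j6 [ 33.2  15.3 -30.5   0.1 -44.2 -30.7]
 shift in units now: [ 0.15 -0.04 -0.04]  after turn: [ 0.15 -0.04 -0.04]  turn: [-0.27 -0.02  0.01] w 0.0462 F [ 0.2 -0.3  0.3]
 R 0.0955 ang -86.67
```

View pics/k3_top.png

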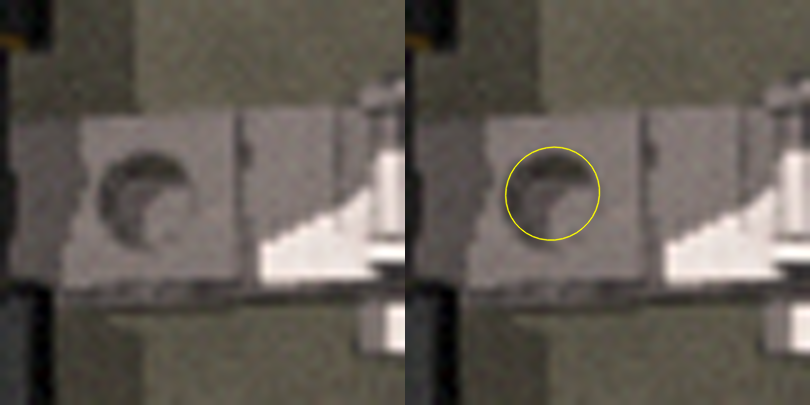

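Emit:
{"name": "arm_command", "arguments": {"plan": [{"dx":-0.3,"dy":0,"dz":0,"wx":0,"wy":0,"wz":0},{"dx":-0.7,"dy":0,"dz":0,"wx":0,"wy":0,"wz":0},{"dx":-1,"dy":0,"dz":0,"wx":0,"wy":0,"wz":0},{"dx":-1,"dy":0,"dz":0,"wx":0,"wy":0,"wz":0},{"dx":-1,"dy":0,"dz":0,"wx":0,"wy":0,"wz":0},{"dx":-1,"dy":0,"dz":0,"wx":0,"wy":0,"wz":0},{"dx":-1,"dy":0,"dz":0,"wx":0,"wy":0,"wz":0},{"dx":-1,"dy":0,"dz":0,"wx":0,"wy":0,"wz":0},{"dx":-0.6,"dy":0,"dz":0,"wx":0,"wy":0,"wz":0}]}}

```text
time_s: 23.18
tcp_pos: [0.5064, 0.1009, 0.2387]
eef_rot: [132.4, 89.5, -135.1]
contact_force: [-0.5, -0.5, 0.1]
gripper_width: 0.0484
```

```bash
python3 hv.py k4; python3 - <<'E'
from h import *
go([.516,-.075,.23],180)
for n in("top","scene"):
    d=r.capture(n)[1]; C=cloud(n,d).reshape(-1,3);C=C[d.ravel()>0]
    S=C[(abs(C[:,0]-.51)<.05)&(C[:,1]>-.06)&(C[:,1]<.03)&(C[:,2]>.1)&(C[:,2]<.165)]
    if len(S)>10: print(n,len(S),S.min(0).round(4),S.max(0).round(4),S.mean(0).round(4),np.percentile(S[:,0],[3,97]).round(4))
E
```

```text
t 23.28 pos [0.5071 0.1013 0.239 ] yaxis [-0.999 -0.044  0.004] j6 [ 33.2   5.7 -18.7   0.1 -65.9 -30.7]
 shift in units now: [ 8.1  -0.17  0.07]  after turn: [ 8.1  -0.14  0.03]  turn: [-0.28 -0.06 -0.05] w 0.048 F [ 0.  -0.7  0.7]
 R 0.097 ang -87.86
t 23.28 pos [0.5071 0.1013 0.239 ] yaxis [-0.999 -0.044  0.004] j6 [ 33.2   5.7 -18.7   0.1 -65.9 -30.7]
 shift in units now: [ 0.49 -0.06 -8.82]  after turn: [ 0.45 -0.44 -8.81]  turn: [ 0.54 -0.06 -0.05] w 0.048 F [ 0.  -0.7  0.7]
top 229 [ 0.502  -0.0354  0.1007] [ 0.5293 -0.0027  0.1495] [ 0.5143 -0.0199  0.1327] [0.5028 0.5275]
scene 216 [ 0.5041 -0.0363  0.1005] [ 5.349e-01 -1.000e-04  1.491e-01] [ 0.5215 -0.0171  0.1274] [0.5061 0.5329]
```

View pics/k4_scene.png

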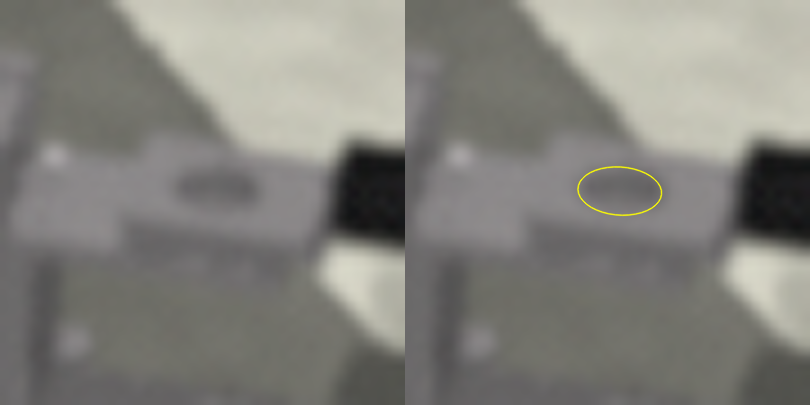

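View pics/k4_top.png

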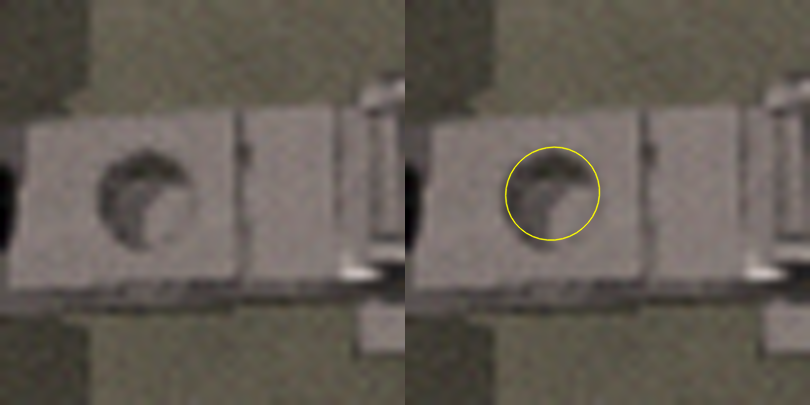

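Emit:
{"name": "arm_command", "arguments": {"plan": [{"dx":0,"dy":-0.2,"dz":-0.5,"wx":0.25,"wy":-0.05,"wz":-0.05},{"dx":0,"dy":-0.1,"dz":-1,"wx":0.29,"wy":0,"wz":0},{"dx":0,"dy":-0.05,"dz":-1,"wx":0,"wy":0,"wz":0},{"dx":0,"dy":-0.05,"dz":-1,"wx":0,"wy":0,"wz":0},{"dx":0,"dy":0,"dz":-1,"wx":0,"wy":0,"wz":0},{"dx":0,"dy":0,"dz":-1,"wx":0,"wy":0,"wz":0},{"dx":0,"dy":0,"dz":-1,"wx":0,"wy":0,"wz":0},{"dx":0,"dy":0,"dz":-1,"wx":0,"wy":0,"wz":0},{"dx":0,"dy":0,"dz":-0.8,"wx":0,"wy":0,"wz":0},{"dx":0,"dy":0,"dz":-0.5,"wx":0,"wy":0,"wz":0}], "fingers": 1}}

```text
time_s: 24.22
tcp_pos: [0.5096, -0.086, 0.2271]
eef_rot: [106.1, 88.8, -164.3]
contact_force: [-0.1, 0.7, 0.5]
gripper_width: 0.0005
```

```bash
python3 - <<'E'
from h import *
go([.517,-.075,.136],180)
E
```

```text
t 24.22 pos [ 0.5096 -0.086   0.2271] yaxis [-1.     0.006  0.02 ] j6 [ 12.3   6.7 -19.2   0.1 -65.3 -12.6]
 shift in units now: [ 4.54 -0.46  0.58]  after turn: [ 4.56 -0.37  0.55]  turn: [-0.07 -0.07 -0.25] w 0.0005 F [-0.1  0.7  0.5]
```

Emit:
{"name": "arm_command", "arguments": {"plan": [{"dx":0.5,"dy":-0.2,"dz":0.2,"wx":-0.07,"wy":-0.07,"wz":-0.25},{"dx":1,"dy":-0.15,"dz":0.15,"wx":0,"wy":0,"wz":0},{"dx":1,"dy":0,"dz":0,"wx":0,"wy":0,"wz":0},{"dx":1,"dy":0,"dz":0,"wx":0,"wy":0,"wz":0},{"dx":0.7,"dy":0,"dz":0,"wx":0,"wy":0,"wz":0}]}}

```text
time_s: 24.63
tcp_pos: [0.517, -0.0839, 0.1404]
eef_rot: [-91.1, 89.8, -1.6]
contact_force: [0.2, 0.2, 0.4]
gripper_width: 0.0005
```

```bash
python3 - <<'E'
from h import *
p,d=r.capture("scene"); cv2.imwrite("pics/t1.png",cv2.resize(p[170:310,300:500,::-1],None,fx=4,fy=4))
go([.517,-.02,.136],180)
E
```

```text
t 24.68 pos [ 0.5155 -0.0839  0.1378] yaxis [-1.     0.009  0.001] j6 [ 12.3  11.4 -26.3  -0.  -52.3 -12.8]
 shift in units now: [ 0.09 -0.05  3.2 ]  after turn: [ 0.09 -0.08  3.19]  turn: [-0.11 -0.   -0.01] w 0.0005 F [-1.7  0.1 -2.9]
```

View pics/t1.png

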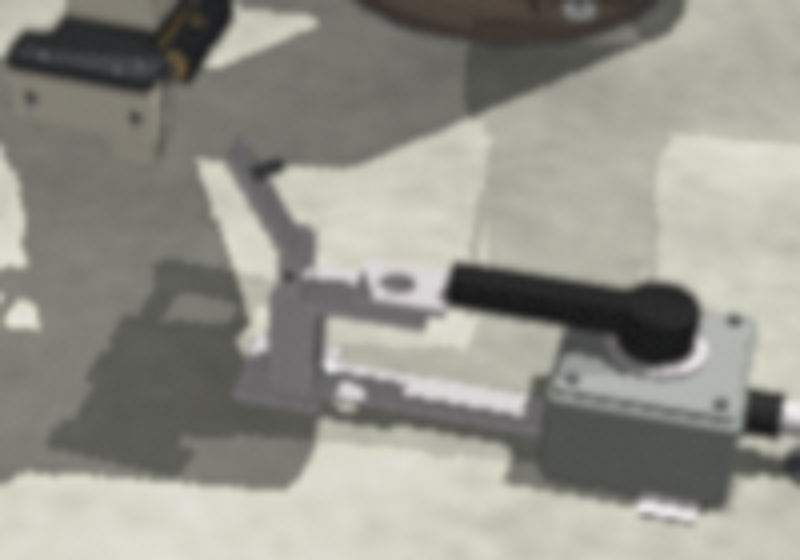

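Emit:
{"name": "arm_command", "arguments": {"plan": [{"dx":0.05,"dy":-0.06,"dz":0.5,"wx":-0.1,"wy":0,"wz":0},{"dx":0.03,"dy":0,"dz":0.6,"wx":0,"wy":0,"wz":0},{"dx":0,"dy":0,"dz":0.5,"wx":0,"wy":0,"wz":0},{"dx":0,"dy":0,"dz":0.5,"wx":0,"wy":0,"wz":0},{"dx":0,"dy":0,"dz":0.4,"wx":0,"wy":0,"wz":0},{"dx":0,"dy":0,"dz":0.4,"wx":0,"wy":0,"wz":0}]}}

```text
time_s: 25.18
tcp_pos: [0.5167, -0.0219, 0.1365]
eef_rot: [111.6, 89.8, -158.5]
contact_force: [-0.4, -0.3, 1.0]
gripper_width: 0.0003
```

```bash
python3 - <<'E'
from h import *
go([.517,.008,.136],180)
p,d=r.capture("scene"); cv2.imwrite("pics/t2.png",cv2.resize(p[170:310,300:500,::-1],None,fx=4,fy=4))
E
```

```text
t 25.18 pos [ 0.5167 -0.0219  0.1365] yaxis [-1.     0.002  0.003] j6 [ 19.3  11.1 -26.9   0.  -52.2 -19.5]
 shift in units now: [ 0.02 -0.01  1.5 ]  after turn: [ 0.02 -0.01  1.5 ]  turn: [-0.03 -0.01 -0.04] w 0.0003 F [-0.4 -0.3  1. ]
```

View pics/t2.png

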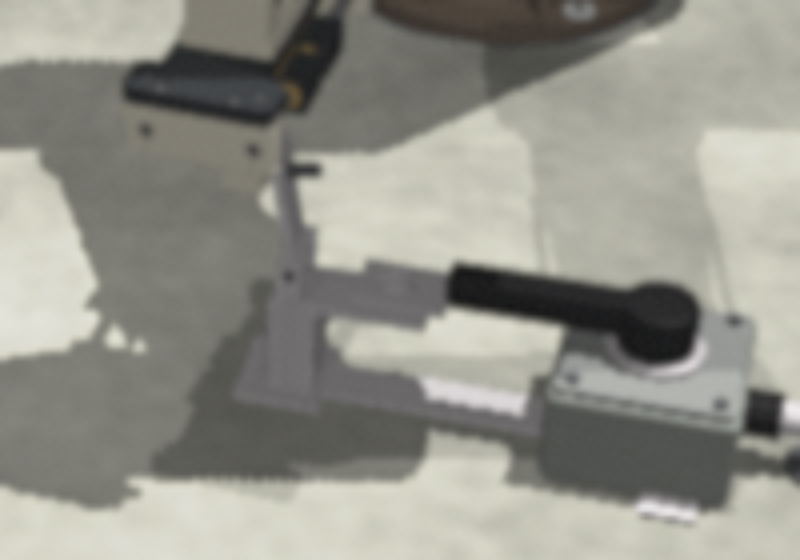

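The tongue is pushed to about 10° behind upright (in the crop it runs from (300,275) to (285,130)); continue.

Emit:
{"name": "arm_command", "arguments": {"plan": [{"dx":0,"dy":0,"dz":0.4,"wx":0,"wy":0,"wz":0},{"dx":0,"dy":0,"dz":0.4,"wx":0,"wy":0,"wz":0},{"dx":0,"dy":0,"dz":0.4,"wx":0,"wy":0,"wz":0},{"dx":0,"dy":0,"dz":0.4,"wx":0,"wy":0,"wz":0}]}}

```text
time_s: 25.57
tcp_pos: [0.5173, 0.0148, 0.1378]
eef_rot: [84.0, 90.0, 174.0]
contact_force: [1.0, 0.4, -0.5]
gripper_width: 0.0005
```

```bash
python3 - <<'E'
from h import *
go([.517,.008,.136],180)
for i in range(4): p,d=r.capture("scene")
cv2.imwrite("pics/t3.png",cv2.resize(p[170:310,300:500,::-1],None,fx=4,fy=4))
E
```

```text
t 25.57 pos [0.5173 0.0148 0.1378] yaxis [-1.     0.001  0.   ] j6 [ 23.4  11.  -26.9  -0.  -52.2 -23.4]
 shift in units now: [ 0.09  0.02 -0.34]  after turn: [ 0.09  0.02 -0.34]  turn: [-0.01  0.   -0.  ] w 0.0005 F [ 1.   0.4 -0.5]
```

View pics/t3.png

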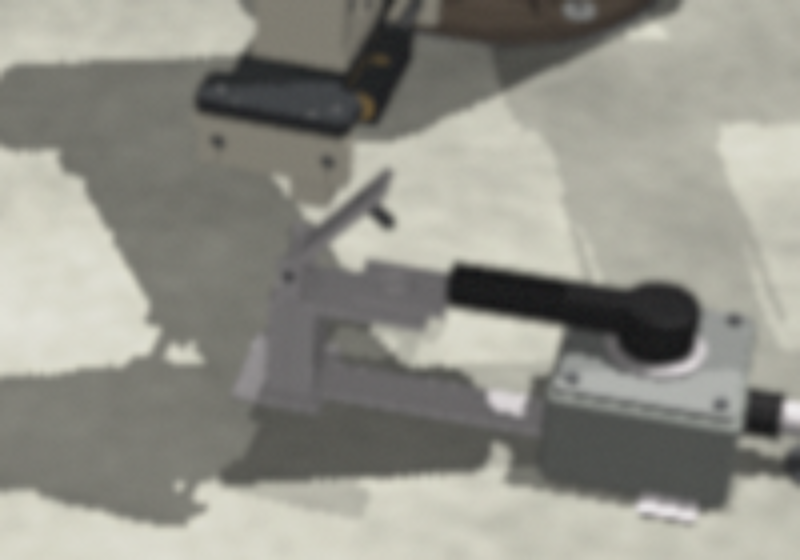

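It is falling shut; retreat up and back, then check.

Emit:
{"name": "arm_command", "arguments": {"plan": [{"dx":0,"dy":0,"dz":0,"wx":0,"wy":0,"wz":0},{"dx":-0.5,"dy":0,"dz":0,"wx":0,"wy":0,"wz":0},{"dx":-1,"dy":0,"dz":-0.5,"wx":0,"wy":0,"wz":0},{"dx":-1,"dy":0,"dz":-1,"wx":0,"wy":0,"wz":0},{"dx":-1,"dy":0,"dz":-1,"wx":0,"wy":0,"wz":0},{"dx":-1,"dy":0,"dz":-1,"wx":0,"wy":0,"wz":0},{"dx":-1,"dy":0,"dz":-1,"wx":0,"wy":0,"wz":0},{"dx":-0.5,"dy":0,"dz":-0.5,"wx":0,"wy":0,"wz":0},{"dx":0,"dy":0,"dz":0,"wx":0,"wy":0,"wz":0}]}}

```text
time_s: 26.52
tcp_pos: [0.5161, -0.0927, 0.2678]
eef_rot: [155.1, 89.8, -115.0]
contact_force: [0.4, 0.4, -0.3]
gripper_width: 0.0003
```

```bash
python3 - <<'E'
from faces import *
p,d=r.capture("scene"); cv2.imwrite("pics/f1.png",cv2.resize(p[170:310,300:500,::-1],None,fx=4,fy=4)); cv2.imwrite("pics/f1all.png",p[:,:,::-1])
q,d2=r.capture("top"); cv2.imwrite("pics/f1t.png",cv2.resize(q[220:310,130:300,::-1],None,fx=4,fy=4))
for n,D in(("scene",d),("top",d2)):
    C=cloud(n,D).reshape(-1,3);C=C[D.ravel()>0]
    S=C[(abs(C[:,0]-.513)<.01)&(C[:,1]>.025)&(C[:,1]<.075)&(C[:,2]>.06)&(C[:,2]<.13)]
    if len(S)>10: print(n,"tongue plane",len(S),np.median(S[:,2]).round(4),"slope",np.polyfit(S[:,1],S[:,2],1)[0].round(3))
for qn in("resin_jar","screwdriver"):
    for o in r.spot_point("scene",qn)[:1]: print(qn,px2w("scene",o["centre"],0).round(3))
faces(.038,.4805,-.271,2); go([.5,-.1,.25],180)
E
```

```text
scene tongue plane 177 0.086 slope 0.125
top tongue plane 272 0.0857 slope -0.0
resin_jar [[ 0.688 -0.282  0.   ]]
screwdriver [[ 0.417 -0.442  0.   ]]
base face x n 547 centre 0.4819 yaw -0.37 tilt -0.15 sd 0.0018
base face y n 330 centre -0.2718 yaw 0.03 tilt 0.38 sd 0.0009
top face x n 584 centre 0.4823 yaw -0.07 tilt 0.55 sd 0.0019
top face y n 361 centre -0.2724 yaw 0.4 tilt 0.34 sd 0.001
t 26.82 pos [ 0.5148 -0.0901  0.2635] yaxis [-1.    -0.001  0.008] j6 [ 11.7   5.4 -15.8   0.1 -69.3 -11.6]
 shift in units now: [ 0.68  0.73 -0.49]  after turn: [ 0.67  0.74 -0.49]  turn: [ 0.02 -0.04 -0.1 ] w 0.0007 F [-0.5 -0.3 -0.4]
```

View pics/f1.png

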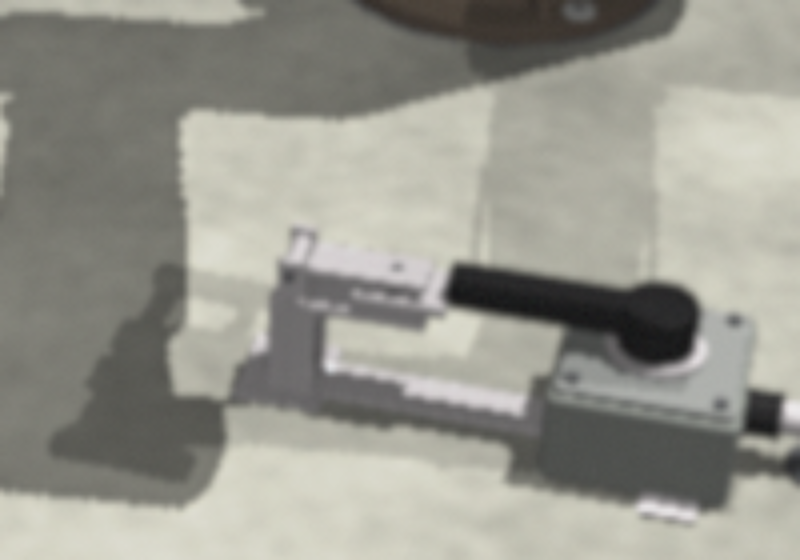

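View pics/f1t.png

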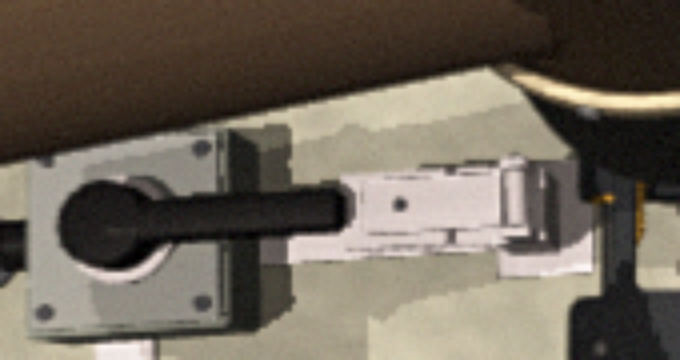

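View pics/f1all.png

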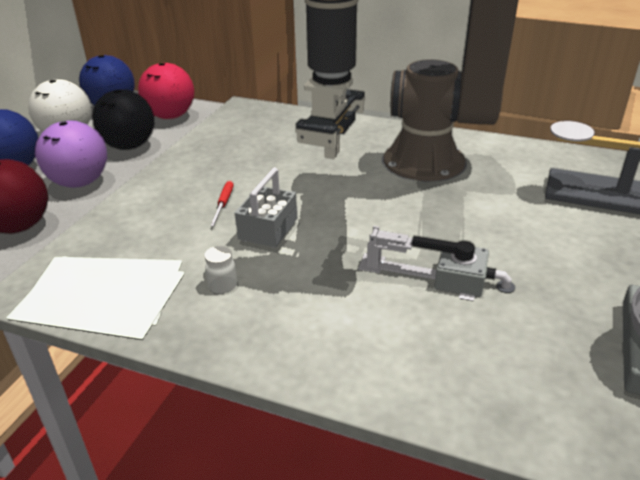

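```bash
python3 - <<'E'
from plant import r
print(r.close_job())
E
```

```text
the job is handed in; nothing more can be done
None
```

The isolator is locked off, and I handed the job in at about 27 s of the 72 s allowed. `close_job` gives no verdict, so what follows rests on my own last checks.

**What I did:**
- **Trays:** I lifted the handled tray by its bar and lowered it onto the other tray until its pins were home.
- **Lever:** I gripped it, swung it about 87° to off and let go.
- **Tongue:** I pushed it past upright with the closed fingers. It fell shut, and I then moved the arm clear.

**Last checks:**

| Item | Result |
|---|---|
| Tray alignment | side faces of the two trays agree within 0.6 mm; yaw within about 0.5° |
| Tray height (just after stacking) | rim at 87 mm, expected 88 mm if fully seated |
| Tongue | flat; top face at 86 mm in both cameras, which is what shut should give |
| Lever hole over lug hole (before the tongue closed) | about 1 to 2 mm off |
| Jar and screwdriver | within about 5 mm of their first measured positions, which is within measurement noise |
| Contact force at the end | about 0 N |

**Where checks disagreed:**
- **Tongue slope:** the scene camera's depth gave a slope of 0.125 along the tongue while the top camera gave 0. I put the scene reading down to mixed edge pixels, because the heights agree and the picture shows the tongue lying flat.
- **Lever shift:** the lever moved about 1.5 mm further on when I released it. The alignment figure above is from after that.

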